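Hold a stage end plate against the sprung fence of an assembly jig

ROBOT

A 6-joint arm with a two-finger parallel gripper is mounted at the origin on the work surface. World frame = base frame: x ahead of the robot, y to its left, z up, the work surface at z = 0. Lengths are in mm, angles in rad, forces in N, time in s.
With the tool pointing down it reaches from about 325 to 775 mm from the base axis. Payload 5.5 kg.
Tool frame: the origin (TCP) lies midway between the tips of the shut fingers; the grasp point (between the pads) lies grip_depth behind it (grip_depth is the distance from the TCP to the grasp point, in mm); z points along the fingers, y is the direction in which the jaws open and shut (so a half turn about z gives the same grasp; the last joint's range is limited). The gripper opens to 88 mm and grips with 3 to 60 N. Pads are 20 mm wide; open, the fingers measure 115 mm over their backs; the gripper's body (75 mm by 178 mm) begins 61 mm behind the grasp point.
Start: joints at [1.281, 0.091, 1.231, -0, 1.82, -0.057], TCP at [138.425, 583.828, 198.131] pointing down, gripper open.
Joint ranges: [-2.87, 2.87], [-0.86, 2.18], [0.17, 2.46], [-1.51, 4.65], [0.06, 2.69], [-2.65, 2.65]. Speed limits (rad/s): [2.57, 2.57, 3.01, 3.14, 3.14, 3.14].

INTERFACE

Orientations are given as a rotation vector (axis times angle).
In Python, from cell import observe, grab_frame, close_job, grip_depth gives the robot as it stands. The module is installed in compiled form; this text tells all that it offers.
- The arm moves only by the tool arm_command, never from a script. Its argument "commands" is a list of rows, each a list of 3 entries, a list of its own where there are three numbers: the shift along the tool's x, y, z in cm, then the turn, a rotation vector about the tool's x, y, z in rad, then the finger opening in cm, from 0 to 8.78. A call has 1 to 8 rows; each row is the pose to reach, as a shift and turn from the pose commanded when the call began, along the tool's axes at that moment; what a row does not reach only later rows make up. A row lasts 1/12 s, in which the tool goes at most 41.7 mm and 7.16 degrees, less where a joint would pass 70% of its speed; a pose out of reach is approached as far as the arm can. A call with a gripper value outside its range is refused whole. The fingers move at their own pace and stop on an object; the grip force is fixed at half the most. Time passes only in rows, so rows that repeat a pose let the fingers close. It gives the time, the measured TCP pose, the force and the opening at its end, in the units of the state.
- observe(): the state, without advancing time (a new reading comes with each control period).
- grab_frame(name): name is "scene" or "top"; returns a dict with "frame" (420x560x3 uint8, red, green, blue), "mtx" (3x3 intrinsics, pixels), "dist_coeffs" ([k1, k2, p1, p2, k3] as OpenCV has them; the pictures are not rectified), "eye" and "rotation" of the camera in the world. Camera axes: x right, y down, z forward; pixel columns grow to the right and rows downward; lengths in mm; the calibration is good to about 2 mm. A picture is of the moment at which its call begins. There is no depth.
- close_job(): hands the job in, once; it reports no verdict.
The state is a dict: "clock": time; "joint_positions": joint angles; "dq": joint speeds; "tau": joint torques, N m; "ee_pos": TCP position; "ee_rot": TCP orientation; "force": force on the tool from outside, world axes, zero at the start; "wrist_torque": the same for the moment, N m; "finger_gap": finger opening in mm.
Only numpy, scipy, OpenCV 4.12 (cv2) and the standard library are available. Lean on these libraries where they do the work, as an engineer would, in place of code of your own. Each camera call takes 0.05 s, during which the arm holds its last target.

TASK

Lift the aluminium stage end plate up and off its hook, stand it upright on the bed of the black assembly jig with its broad face flat against the yellow sprung fence and centred on it, and push the fence back with about 8 N, so that the red pointer tip lies in the green band. Be a third hand for the technician who will screw it down: keep the push steady for three seconds and finish the program still gripping the plate and pushing. Never drive the fence back to or near its end stop, and leave the lens, the amber jar and the blue wafer carrier where they are.

Things in the scene. Friction and masses are not known exactly. Their poses are not given: they have to be found in the camera images.
- plate: Silver aluminium plate, 10 mm thick (its x), 90 wide (y), 130 tall (z up), about 0.2 kg, symmetric. Origin: centre of its underside. A window 30 mm wide goes through it from 60 to 90 mm above the origin; grip the solid strip above it (90 to 130 mm) from above across the 10 mm. Starts hanging upright, its window's upper edge resting on the hook.
- stand: Hook stand fixed to the bench, z up, base 150 x 110 x 10 mm (x -65 to +85 mm). Origin on the bench, below the hanging plate (within 12 mm along x). A post at x = +71 mm carries the hook, which runs to the stand's -x, roughly towards the robot. Nothing on it is higher than the hook's lip.
- hook_lip (a point): Top of the hook's lip, 157 mm above the bench, at the stand's x = -27 mm. The hook is flat steel, 14 mm wide, 5 thick, its top at 150 mm; the lip at its end is 4 mm thick and stands 7 mm above that. The plate must rise more than 7 and under 25 mm for its window to pass the lip, then go 50 mm or more to the stand's -x.
- jig: Assembly jig fixed to the bench. Origin on the bench, z up. Black bed 200 x 130 mm (x -90 to +110 mm), top 12 mm above the bench, empty before the fence (x below +10 mm). Pushing goes along the jig's +x, roughly away from the robot. Behind the fence a spring housing, 78 mm high, bears the green band, which marks 5 to 11 N for the red pointer tip.
- fence_face (a point): Yellow fence panel facing the jig's -x, 90 mm wide like the plate, 70 high, 10 thick, black line down its middle; its top is 84 mm above the bench. This point: middle of the lower edge of its front (contact) face, at rest at x = +10, y = 0, z = 14 mm of the jig; moves along the jig's +x when pushed. Axes as the jig's.
- fence_slide (a joint): How far the fence is pushed back, in m: 0 at rest, end stop at 0.034. Spring of 600 N/m (0.6 N per mm, from zero), so 8 N is about 0.0133; a little friction (0.2 N). The fence springs back when the push goes.
- objective: Microscope lens standing on the bench, steel, 40 mm diameter, 51 mm tall; origin at the centre of its underside. Leave alone.
- jar: Amber glass jar with black lid, 44 mm diameter, 55 mm tall; origin at the centre of its underside. Leave alone.
- carrier: Round flat blue wafer carrier, 84 mm diameter, 22 mm tall; origin at the centre of its underside. Leave alone.

How it is judged:
By the outcome, as a careful person would: the job done as asked, in the order asked, and still so for the second after the job is handed in, while the arm keeps its last pose, push and grip.
It also fails if it takes over 51 s, if anything falls off the work surface, if the arm or the gripper's body presses on something with over 40 N, if the wrist force passes 120 N, or if a joint passes its speed limit or range.

## Working session

There is one attempt and no reset: what is moved stays moved. The work goes in short steps, Python scripts to look and compute and a tool call to move; the robot and the scene stay as the last step left them, time stands still between calls to the robot, and variables do not carry over. Pictures are saved under pics/ and viewed, and the job is handed in when it is done.

Besides the shell and the picture viewer there is one more tool, called after "Emit:" by a JSON object that holds its "fn" and its "kwargs", one argument or row to a line. arm_command: Moves the arm, as the interface text tells. Its arguments: {"type":"object","properties":{"commands":{"type":"array"}},"required":["commands"]}

```bash
mkdir -p pics
cat > h.py <<'E'
import numpy as np,cv2
from cell import *
def snap(n,fn):
    f=grab_frame(n); cv2.imwrite('pics/'+fn+'.png',f['frame'][:,:,::-1]); np.savez('pics/'+fn+'.npz',**f); return f
E
python3 - <<'E'
from h import *
s=observe(); print(s,grip_depth)
for n in('scene','top'):
    f=snap(n,n+'0'); print(n,{k:np.round(v,4).tolist() for k,v in f.items() if k!='frame'})
E
```

```text
{'clock': 0.0, 'joint_positions': array([ 1.28130017e+00,  9.18368396e-02,  1.23188386e+00,  2.29133063e-05,
        1.81979813e+00, -5.66619432e-02]), 'dq': array([-0.00032131,  0.00049065, -0.00060492,  0.00104578, -0.00149052,
       -0.00020623]), 'tau': array([-4.30368539e-05, -4.46459806e+01, -4.06437922e+01,  6.97661284e-02,
        2.97000655e-02, -1.40237739e-04]), 'ee_pos': array([138.3140567 , 583.48397076, 197.02125687]), 'ee_rot': array([-3.64859546e-01, -3.11997620e+00,  2.97408660e-03]), 'force': array([-0.43126216, -0.50518134, -0.17344936]), 'wrist_torque': array([ 0.02034556, -0.02260541,  0.0122005 ]), 'finger_gap': 87.90130564832556} 18.700000000000003
scene {'mtx': [[472.7943, 0.0, 275.8264], [0.0, 472.7943, 209.4772], [0.0, 0.0, 1.0]], 'dist_coeffs': [0.0092, 0.0, 0.0, 0.0, 0.0], 'eye': [1156.1707, -144.9881, 770.9861], 'rotation': [-1.9211, -1.5689, 0.6008]}
top {'mtx': [[381.7468, 0.0, 285.9572], [0.0, 381.7468, 203.9444], [0.0, 0.0, 1.0]], 'dist_coeffs': [-0.0409, 0.0, 0.0, 0.0, 0.0], 'eye': [461.3668, 11.6223, 994.0832], 'rotation': [-2.1986, 2.1427, -0.1333]}
```

View pics/scene0.png

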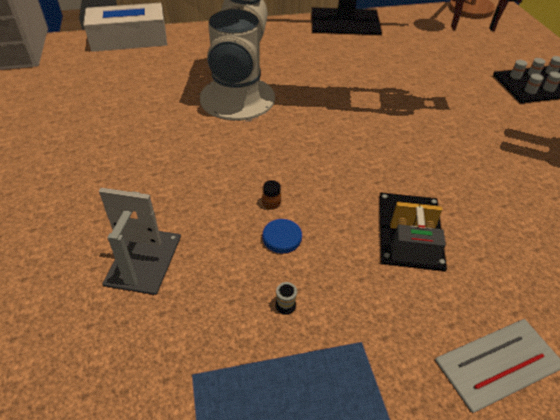

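View pics/top0.png

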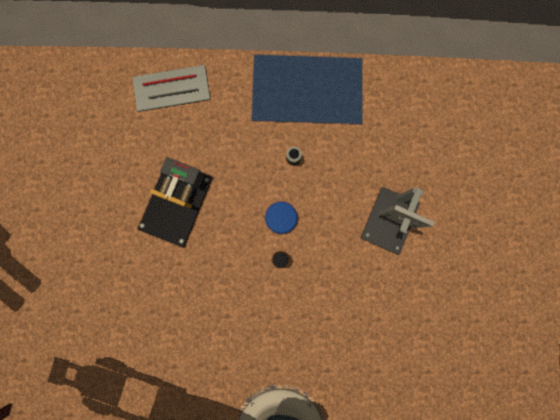

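Run:
```python
import cv2
def crop(fn,x,y,w,h,k,o):
    i=cv2.imread('pics/'+fn+'.png')[y:y+h,x:x+w]; cv2.imwrite('pics/'+o+'.png',cv2.resize(i,None,fx=k,fy=k,interpolation=cv2.INTER_CUBIC))
crop('top0',350,175,100,90,8,'c1')
crop('top0',130,150,100,100,6,'c2')
crop('scene0',95,180,100,120,5,'c3')
crop('scene0',370,185,90,90,6,'c4')
```

```text
(no output)
```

View pics/c1.png

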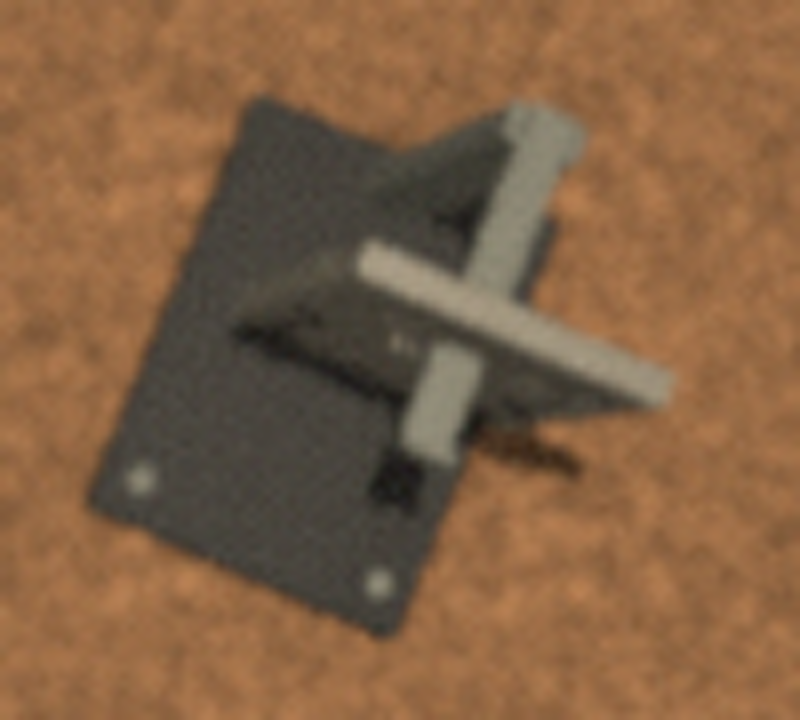

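View pics/c2.png

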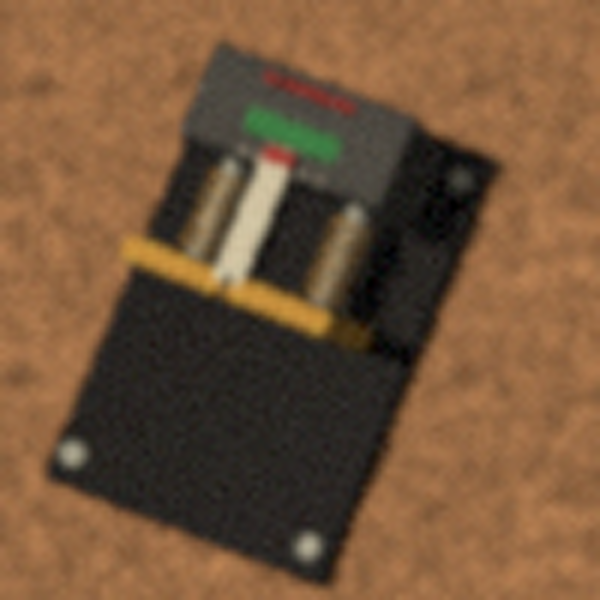

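View pics/c3.png

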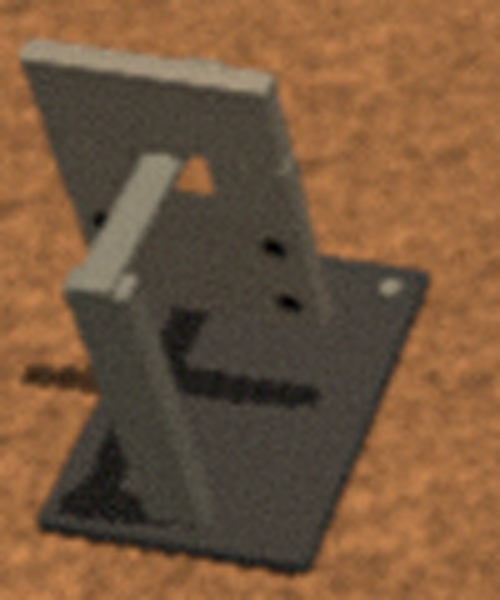

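View pics/c4.png

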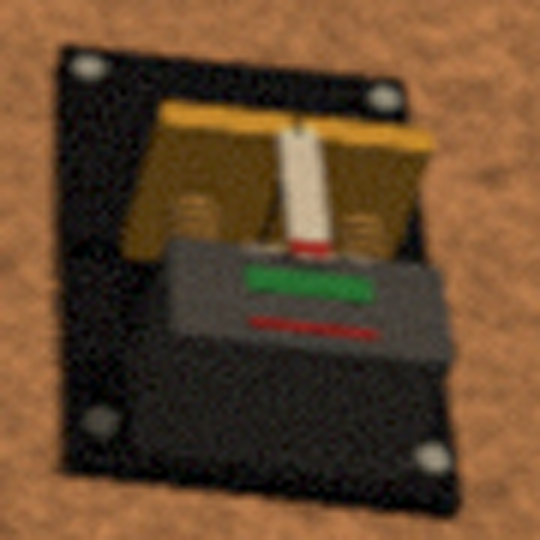

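```bash
cat > fit.py <<'E'
from h import *
from scipy.optimize import least_squares
from scipy.spatial.transform import Rotation as R
C={n:dict(np.load(f'pics/{n}0.npz')) for n in('top','scene')}
def proj(n,P):
    c=C[n]; 
    Rm=c['rotation']; Rm=R.from_rotvec(Rm).as_matrix() if Rm.size==3 else Rm
    r=Rm.T; t=-r@c['eye']
    return cv2.projectPoints(np.array(P,float).reshape(-1,1,3),cv2.Rodrigues(r)[0],t,c['mtx'],c['dist_coeffs'])[0][:,0]
def cp(X,x0,y0,k): X=np.array(X,float); return (X+.5)/k-.5+[x0,y0]
def W(p,L): L=np.array(L,float);c,s=np.cos(p[2]),np.sin(p[2]); return np.c_[p[0]+c*L[:,0]-s*L[:,1],p[1]+s*L[:,0]+c*L[:,1],L[:,2]]
def fit(obs,p0,dyn=None,verbose=True):
    f=lambda p:np.concatenate([(proj(n,W(p,L))-u).ravel() for n,L,u in obs])
    r=least_squares(f,p0,x_scale=[10,10,.1],loss='soft_l1'); 
    print(np.round(r.x,3)); 
    if verbose: print(np.round(r.fun_ if hasattr(r,'fun_') else f(r.x),1).reshape(-1,2).tolist())
    return r.x
E
python3 - <<'E'
from fit import *
for nm,names in (('both',('top','scene')),('top',('top',)),('scene',('scene',))):
    print(nm)
    S=[('top',[[85,55,8],[-65,55,5],[-65,-55,8]],cp([[258,97],[92,505],[390,635]],350,175,8)),
       ('scene',[[85,-55,5],[85,55,5],[-65,55,8]],cp([[40,522],[308,572],[430,272]],95,180,5)),
       ('top',[[-27,0,157]],cp([[428,452]],350,175,8))]
    S=[o for o in S if o[0] in names]
    fit(S,[440,-230,-.3])
    P=[('top',[[5,45,190],[-5,45,190],[5,-45,190],[-5,-45,190]],cp([[380,240],[357,272],[678,373],[662,405]],350,175,8)),
       ('scene',[[5,45,190],[-5,45,190],[5,-45,190],[-5,-45,190]],cp([[270,97],[273,72],[22,65],[32,40]],95,180,5))]
    fit([o for o in P if o[0] in names],[440,-230,-.3])
    J=[('top',[[-90,65,12],[-90,-65,12],[110,-65,10]],cp([[48,475],[328,583],[500,160]],130,150,6)),
       ('top',[[10,45,84],[20,45,84]],cp([[122,260],[130,235]],130,150,6)),
       ('scene',[[-90,-65,12],[-90,65,12],[110,-65,5],[110,65,5],[10,-45,84],[20,-45,84],[10,45,84],[20,45,84]],cp([[60,47],[402,80],[65,470],[458,515],[165,102],[160,122],[435,130],[432,152]],370,185,6))]
    fit([o for o in J if o[0] in names],[480,270,-.3])
E
```

```text
both
[ 5.27187e+02 -2.69086e+02 -3.91000e-01]
[[0.1, -1.5], [-1.2, -0.1], [0.8, 0.8], [-1.0, 0.1], [0.3, -0.6], [0.8, -1.0], [0.4, -0.8]]
[ 5.35507e+02 -2.71747e+02 -3.90000e-01]
[[-1.3, -1.0], [-0.1, -0.7], [0.1, -0.7], [0.4, -0.4], [-0.7, -1.2], [0.9, -0.2], [-0.7, -2.1], [-0.2, -1.0]]
[ 5.58954e+02  2.90473e+02 -3.37000e-01]
[[-0.5, 0.0], [-0.5, 0.2], [0.1, -1.3], [-0.1, -1.4], [0.2, -1.0], [-0.5, -1.1], [0.2, -0.7], [-0.0, -0.0], [0.3, -0.1], [-0.9, -0.2], [0.2, -0.0], [-0.8, -0.2], [0.3, -0.3]]
top
[ 5.26079e+02 -2.68725e+02 -3.93000e-01]
[[0.0, -1.1], [-1.4, 0.3], [0.6, 1.2], [0.2, -0.3]]
[ 5.34055e+02 -2.72014e+02 -3.91000e-01]
[[-1.1, -0.3], [0.0, -0.1], [0.3, 0.0], [0.6, 0.3]]
[ 5.57108e+02  2.90047e+02 -3.34000e-01]
[[-0.3, 0.9], [-0.3, 0.9], [0.2, -0.7], [0.0, -0.6], [0.3, -0.2]]
scene
[ 5.28159e+02 -2.69152e+02 -3.92000e-01]
[[-1.1, 0.5], [0.2, -0.1], [0.8, -0.6]]
[ 5.38368e+02 -2.71238e+02 -3.75000e-01]
[[-0.1, -0.3], [1.3, 0.6], [-0.6, -0.7], [-0.2, 0.3]]
[ 5.59725e+02  2.90523e+02 -3.41000e-01]
[[-0.3, -0.9], [0.6, -0.4], [-0.1, 0.1], [0.3, 0.3], [-0.8, 0.0], [0.3, 0.2], [-0.6, 0.1], [0.4, 0.0]]
```

```bash
cat > plan.py <<'E'
from h import *
from scipy.spatial.transform import Rotation as R
def plan(t,yaw,rot=None):
    """yaw = world angle of tool y axis, pointing down"""
    s=observe(); Rc=R.from_rotvec(s['ee_rot']) if rot is None else rot
    y=np.array([np.cos(yaw),np.sin(yaw),0]); z=np.array([0,0,-1.]); x=np.cross(y,z)
    Rt=R.from_matrix(np.c_[x,y,z])
    print('shift cm',np.round(Rc.inv().apply(np.array(t)-s['ee_pos'])/10,2),'rot',np.round((Rc.inv()*Rt).as_rotvec(),4))
E
python3 - <<'E'
from plan import *
# waypoints
plan([280,320,270],1.337-.62)
plan([400,50,270],.2)
plan([535.5,-271.7,270],-.39)
E
```

```text
shift cm [-19.86 -22.39  -7.25] rot [-1.70e-03  4.00e-04  6.21e-01]
shift cm [-37.77 -45.89  -7.21] rot [-1.600e-03  9.000e-04  1.138e+00]
shift cm [-58.37 -74.07  -7.17] rot [-1.400e-03  1.400e-03  1.728e+00]
```

Emit:
{"fn": "arm_command", "kwargs": {
  "commands": [
    [[0,0,-5],[0,0,0],5],
    [[-19.9,-22.4,-7.2],[0,0,0.62],3],
    [[-19.9,-22.4,-7.2],[0,0,0.62],3],
    [[-19.9,-22.4,-7.2],[0,0,0.62],3],
    [[-19.9,-22.4,-7.2],[0,0,0.62],3],
    [[-19.9,-22.4,-7.2],[0,0,0.62],3],
    [[-19.9,-22.4,-7.2],[0,0,0.62],3],
    [[-19.9,-22.4,-7.2],[0,0,0.62],3]
  ]
}}

```text
clock: 0.77
ee_pos: [276.1, 326.4, 269.0]
ee_rot: [-1.299, -2.86, 0.001]
force: [0.8, -0.3, -0.9]
finger_gap: 37.8
```

Run:
```python
from plan import *
s=observe();print(s['clock'],s['ee_pos'],s['finger_gap'])
plan([400,50,270],.2)
```

```text
0.7667 [276.14448159 326.40247186 268.96856126] 37.7523041533265
shift cm [-28.96  -8.86  -0.1 ] rot [-3.00e-04  2.00e-04  5.18e-01]
```

Emit:
{"fn": "arm_command", "kwargs": {
  "commands": [
    [[-29,-8.9,0],[0,0,0.518],3],
    [[-29,-8.9,0],[0,0,0.518],3],
    [[-29,-8.9,0],[0,0,0.518],3],
    [[-29,-8.9,0],[0,0,0.518],3],
    [[-29,-8.9,0],[0,0,0.518],3],
    [[-29,-8.9,0],[0,0,0.518],3],
    [[-29,-8.9,0],[0,0,0.518],3],
    [[-29,-8.9,0],[0,0,0.518],3]
  ]
}}

```text
clock: 1.43
ee_pos: [400.7, 46.7, 268.3]
ee_rot: [1.995, 2.426, -0.003]
force: [-0.0, 1.0, 0.2]
finger_gap: 30.2
```

Run:
```python
from plan import *
plan([535.5,-271.7,260],-.39)
```

```text
shift cm [-33.84   7.07   0.87] rot [-0.0008  0.0019  0.5845]
```

Emit:
{"fn": "arm_command", "kwargs": {
  "commands": [
    [[-33.8,7.1,0.8],[0,0,0.585],3],
    [[-33.8,7.1,0.8],[0,0,0.585],3],
    [[-33.8,7.1,0.8],[0,0,0.585],3],
    [[-33.8,7.1,0.8],[0,0,0.585],3],
    [[-33.8,7.1,0.8],[0,0,0.585],3],
    [[-33.8,7.1,0.8],[0,0,0.585],3],
    [[-33.8,7.1,0.8],[0,0,0.585],3],
    [[-33.8,7.1,0.8],[0,0,0.585],3]
  ]
}}

```text
clock: 2.1
ee_pos: [531.9, -256.8, 260.8]
ee_rot: [-2.605, -1.755, 0.0]
force: [0.3, -0.0, 1.1]
finger_gap: 30.0
```

Emit:
{"fn": "arm_command", "kwargs": {
  "commands": [
    [[-2,0.6,0],[0,0,0],3],
    [[-2,0.6,0],[0,0,0],3],
    [[-2,0.6,0],[0,0,0],3]
  ]
}}

```text
clock: 2.35
ee_pos: [529.3, -276.3, 260.1]
ee_rot: [-2.605, -1.751, 0.001]
force: [-0.0, 0.2, -0.2]
finger_gap: 29.7
```

Run:
```python
from plan import *
plan([535.5,-271.7,200],-.39)
for n in('scene','top'): snap(n,n+'1')
a=cv2.imread('pics/scene1.png')[120:300,60:260]; b=cv2.imread('pics/top1.png')[130:270,340:480]
cv2.imwrite('pics/d1.png',cv2.resize(a,None,fx=3.3,fy=3.3,interpolation=3));cv2.imwrite('pics/d2.png',cv2.resize(b,None,fx=4,fy=4,interpolation=3))
```

```text
shift cm [0.66 0.42 6.01] rot [-0.0026 -0.0006  0.0029]
```

View pics/d1.png

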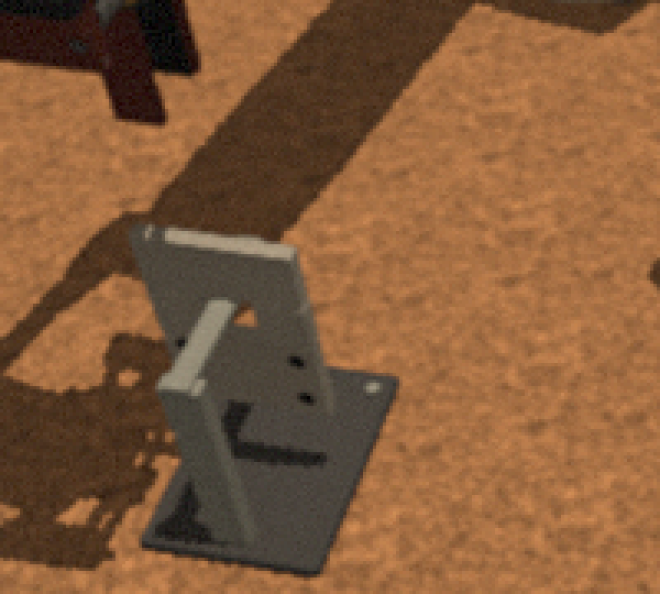

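View pics/d2.png

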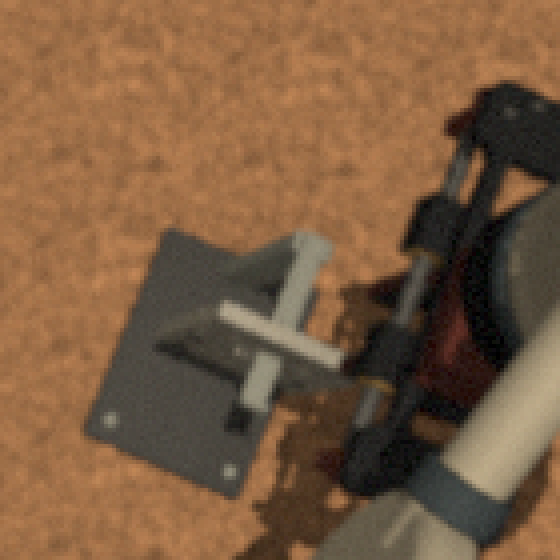

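Run:
```python
from fit import *
s=observe(); Rm=R.from_rotvec(s['ee_rot']).as_matrix()
P=[s['ee_pos']+Rm@np.array(v) for v in ([0,0,0],[0,15,0],[0,-15,0],[10,28,0],[-10,28,0])]
print((proj('scene',P)-[60,120])*3.3, (proj('top',P)-[340,130])*4)
print((proj('scene',[[535.5,-271.7,190]])-[60,120])*3.3, (proj('top',[[535.5,-271.7,190]])-[340,130])*4)
```

```text
[[174.10741586 127.23397057]
 [161.49358645 147.10132029]
 [186.39063219 107.88328334]
 [170.04223892 167.48505212]
 [130.57669306 162.02992538]] [[354.08516728 336.77034633]
 [364.98698559 308.65055836]
 [343.1135387  365.02058797]
 [355.60050652 276.26138134]
 [393.14746932 292.51299094]]
[[211.75998357 238.03752671]] [[297.02280641 336.76734594]]
```

Run:
```python
import cv2
a=cv2.imread('pics/scene1.png')[20:220,30:230]
cv2.imwrite('pics/d3.png',cv2.resize(a,None,fx=3,fy=3,interpolation=3))
b=cv2.imread('pics/top1.png')[130:270,400:540]
cv2.imwrite('pics/d4.png',cv2.resize(b,None,fx=4,fy=4,interpolation=3))
```

```text
(no output)
```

View pics/d3.png

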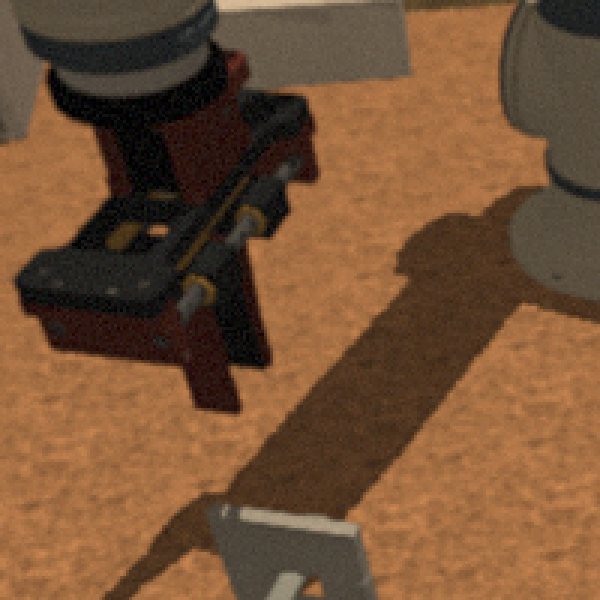

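View pics/d4.png

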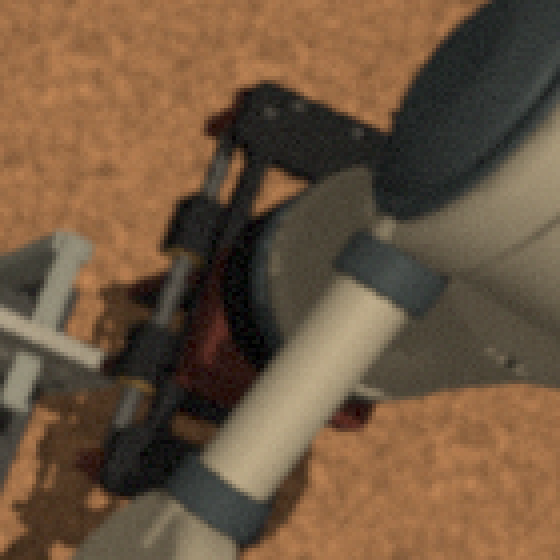

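Emit:
{"fn": "arm_command", "kwargs": {
  "commands": [
    [[0.7,0.4,0],[-0.003,0,0.003],3],
    [[0.7,0.4,2.5],[-0.003,0,0.003],3],
    [[0.7,0.4,5.0],[-0.003,0,0.003],3],
    [[0.7,0.4,5.0],[-0.003,0,0.003],3],
    [[0.7,0.4,5.0],[-0.003,0,0.003],3]
  ]
}}

```text
clock: 2.87
ee_pos: [535.7, -268.7, 210.7]
ee_rot: [2.606, 1.754, 0.001]
force: [-0.6, 0.4, 0.4]
finger_gap: 30.1
```

Run:
```python
from fit import *
for n in('scene','top'): snap(n,n+'2')
s=observe(); print(s['ee_pos'],s['force']);Rm=R.from_rotvec(s['ee_rot']).as_matrix()
P=[s['ee_pos']+Rm@np.array(v) for v in ([0,0,0],[0,15,0],[0,-15,0],[10,28,0],[-10,28,0],[10,28,-20],[-10,28,-20])]
def mk(n,x,y,w,h,k,o):
    i=cv2.resize(cv2.imread(f'pics/{n}2.png')[y:y+h,x:x+w],None,fx=k,fy=k,interpolation=3)
    for u in (proj(n,P)-[x,y])*k: cv2.circle(i,tuple(int(v) for v in u),2,(255,255,0),-1)
    cv2.imwrite(f'pics/{o}.png',i)
mk('scene',60,100,150,150,4,'e1'); mk('top',350,130,150,140,4,'e2')
```

```text
[ 536.55120612 -269.86001171  213.64574758] [ 0.06262366 -0.11321968 -0.34526112]
```

View pics/e1.png

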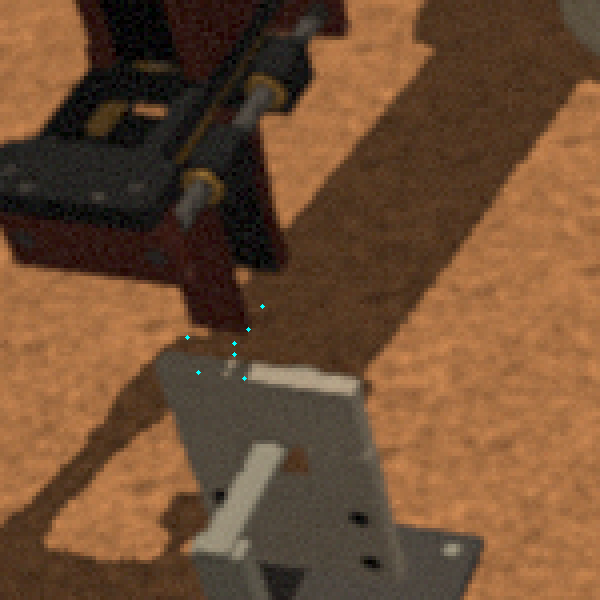

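View pics/e2.png

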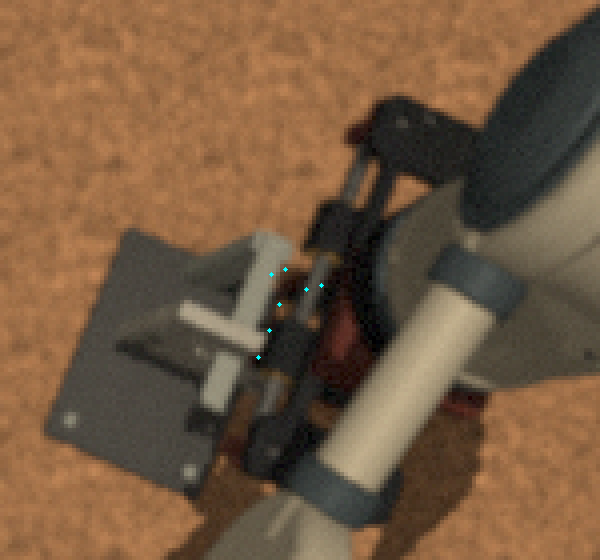

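Run:
```python
from plan import *
for i in range(1):
    s=observe();print(s['clock'],s['ee_pos'],s['ee_rot'],s['dq'])
plan([535.5,-271.7,162],-.39)
```

```text
2.9667 [ 536.55120612 -269.86001171  213.64574758] [2.6032237  1.75010585 0.00457975] [-0.00907633 -0.00225076 -0.02263659 -0.00041733 -0.00365471 -0.00208382]
shift cm [-0.21 -0.06  5.16] rot [0.0056 0.0002 0.003 ]
```

Emit:
{"fn": "arm_command", "kwargs": {
  "commands": [
    [[-0.1,0,1.5],[0,0,0],3],
    [[-0.1,0,1.5],[0,0,0],3],
    [[-0.1,0,1.5],[0,0,0],3],
    [[-0.1,0,1.5],[0,0,0],3],
    [[-0.1,0,1.5],[0,0,0],3],
    [[-0.1,0,1.5],[0,0,0],3]
  ]
}}

```text
clock: 3.47
ee_pos: [535.9, -271.6, 197.5]
ee_rot: [2.605, 1.749, 0.004]
force: [-0.3, -1.2, 0.3]
finger_gap: 29.9
```

Run:
```python
from plan import *
for i in range(4):
    s=observe();print(s['clock'],s['ee_pos'],s['ee_rot'],s['joint_positions'])
    grab_frame('top')
plan([535.5,-271.7,162],-.39)
```

```text
3.4667 [ 535.93236284 -271.5753383   197.53140658] [2.60494509 1.74939256 0.00363236] [-5.25916955e-01  8.86769268e-02  1.23433413e+00  4.56610569e-04
  1.81420633e+00 -1.37783178e-01]
3.5167 [ 535.86147968 -271.59255603  197.27620613] [2.6052028  1.74948259 0.00337214] [-5.25980231e-01  8.87900750e-02  1.23466501e+00  4.22082272e-04
  1.81407224e+00 -1.37811037e-01]
3.5667 [ 535.78756434 -271.54693432  197.05078119] [2.60545968 1.74965573 0.00315929] [-5.25984737e-01  8.88506034e-02  1.23499889e+00  4.35987882e-04
  1.81401562e+00 -1.37812597e-01]
3.6167 [ 535.71855257 -271.49568473  196.85883563] [2.60565863 1.74981823 0.00293871] [-5.25959493e-01  8.88776725e-02  1.23530912e+00  4.20926938e-04
  1.81396968e+00 -1.37806377e-01]
shift cm [-0.03 -0.02  3.47] rot [0.0033 0.     0.002 ]
```

Emit:
{"fn": "arm_command", "kwargs": {
  "commands": [
    [[0,0,1],[0,0,0],3],
    [[0,0,1.8],[0,0,0],3],
    [[0,0,1.8],[0,0,0],3],
    [[0,0,1.8],[0,0,0],3]
  ]
}}

```text
clock: 4.0
ee_pos: [535.1, -271.1, 176.8]
ee_rot: [-2.608, -1.752, -0.001]
force: [0.7, 0.4, -0.1]
finger_gap: 30.1
```

```bash
cat > look.py <<'E'
from fit import *
def look(tag,cr):
    s=observe(); print(s['clock'],s['ee_pos'],s['force'],s['finger_gap'])
    for n,(x,y,w,h,k) in cr.items():
        f=snap(n,n+tag)
        i=cv2.resize(f['frame'][y:y+h,x:x+w,::-1],None,fx=k,fy=k,interpolation=3)
        cv2.imwrite(f'pics/{n}{tag}z.png',i)
E
python3 -c "
from look import *
look('3',dict(scene=(60,120,150,130,5)))"
```

```text
4.0 [ 535.10011719 -271.12891946  176.78788001] [ 0.7323344   0.42000693 -0.12399241] 30.12999470684943
```

View pics/scene3z.png

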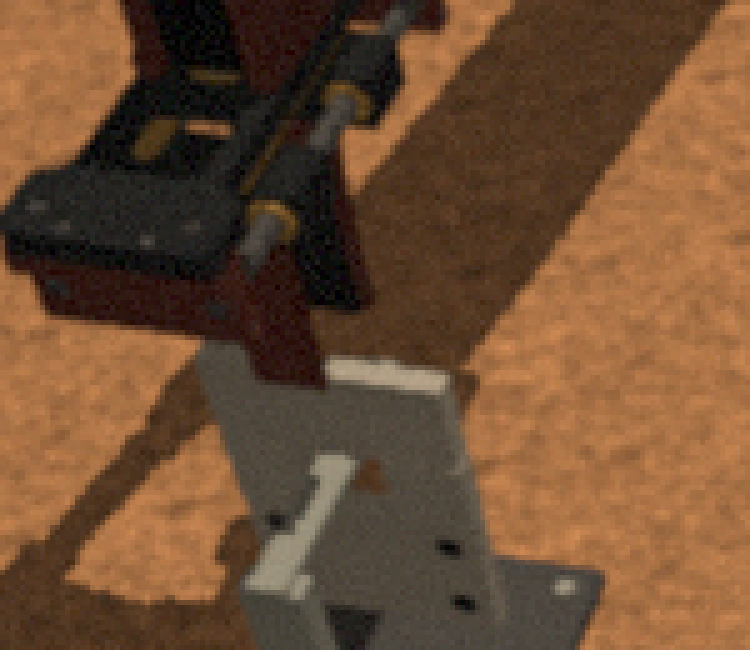

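Emit:
{"fn": "arm_command", "kwargs": {
  "commands": [
    [[0,0,0.8],[0,0,0],3],
    [[0,0,1.6],[0,0,0],3],
    [[0,0,1.6],[0,0,0],3],
    [[0,0,1.6],[0,0,0],3],
    [[0,0,1.6],[0,0,0],3],
    [[0,0,1.6],[0,0,0],3]
  ]
}}

```text
clock: 4.55
ee_pos: [535.9, -271.5, 162.8]
ee_rot: [2.606, 1.75, 0.003]
force: [0.3, 0.0, -0.8]
finger_gap: 30.0
```

```bash
python3 -c "
from look import *
look('4',dict(scene=(60,120,150,130,5),top=(350,130,150,140,5)))"
```

```text
4.55 [ 535.85323944 -271.51690641  162.80267507] [ 0.31610695  0.01679026 -0.80429555] 29.97313199261742
```

View pics/scene4z.png

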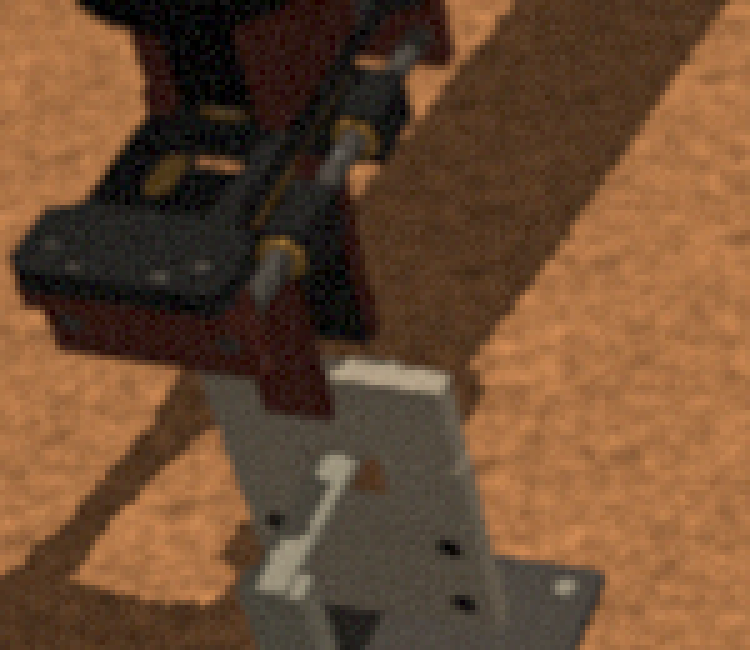

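View pics/top4z.png

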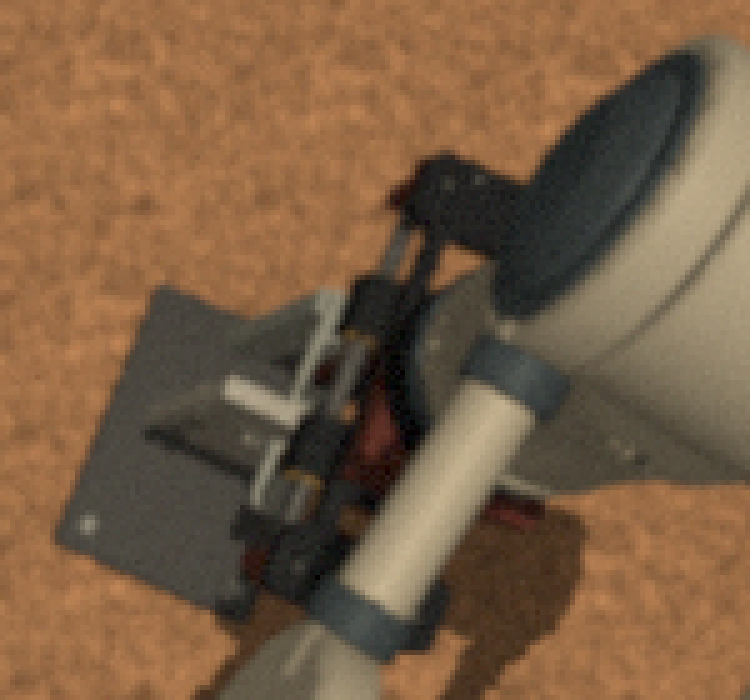

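Run:
```python
from fit import *
def ray(n,u):
    c=C[n];Rm=c['rotation'];Rm=R.from_rotvec(Rm).as_matrix() if Rm.size==3 else Rm
    p=cv2.undistortPoints(np.array([[u]],float),c['mtx'],c['dist_coeffs'])[0,0]
    return c['eye'],Rm@np.array([*p,1])
e,d=ray('scene',[119.3,202.7])
a=np.array([np.cos(-.39),np.sin(-.39),0]);b=np.array([-a[1],a[0],0])
for off in (15,20,28,35):
    t=(np.dot(a,[535.7,-271.5,0])+off-a@e)/(a@d); P=e+t*d; print(off,P,'lateral',b@(P-[535.7,-271.5,0]))
```

```text
15 [ 547.46842294 -282.32431457  177.96643229] lateral -5.53728854462807
20 [ 553.42697192 -280.97993923  183.77146544] lateral -2.028492320952178
28 [ 562.96065028 -278.82893868  193.05951847] lateral 3.5855816369293145
35 [ 571.30261884 -276.94681321  201.18656487] lateral 8.497896350075603
```

Emit:
{"fn": "arm_command", "kwargs": {
  "commands": [
    [[0,0,0.3],[0,0,0],3],
    [[0,0,0.6],[0,0,0],3],
    [[0,0,0.6],[0,0,0],3],
    [[0,0,0.6],[0,0,0],3],
    [[0,0,0.6],[0,0,0],3],
    [[0,0,0.6],[0,0,0],3]
  ]
}}

```text
clock: 5.15
ee_pos: [535.8, -271.5, 156.6]
ee_rot: [2.606, 1.75, 0.003]
force: [0.2, 0.5, -0.4]
finger_gap: 30.1
```

Emit:
{"fn": "arm_command", "kwargs": {
  "commands": [
    [[0,0,0.2],[0,0,0],3],
    [[0,0,0.2],[0,0,0],3],
    [[0,0,0.2],[0,0,0],3],
    [[0,0,0.2],[0,0,0],3]
  ]
}}

```text
clock: 5.48
ee_pos: [535.7, -271.5, 154.4]
ee_rot: [2.606, 1.75, 0.003]
force: [0.2, 0.2, 0.2]
finger_gap: 29.8
```

Emit:
{"fn": "arm_command", "kwargs": {
  "commands": [
    [[0,0,0.1],[0,0,0],3],
    [[0,0,0.2],[0,0,0],3],
    [[0,0,0.3],[0,0,0],3],
    [[0,0,0.3],[0,0,0],3],
    [[0,0,0.3],[0,0,0],3]
  ]
}}

```text
clock: 5.9
ee_pos: [535.7, -271.5, 151.3]
ee_rot: [2.606, 1.75, 0.002]
force: [0.8, 0.7, -0.9]
finger_gap: 29.9
```

Emit:
{"fn": "arm_command", "kwargs": {
  "commands": [
    [[0,0,0.1],[0,0,0],3],
    [[0,0,0.2],[0,0,0],3],
    [[0,0,0.2],[0,0,0],3],
    [[0,0,0.2],[0,0,0],3]
  ]
}}

```text
clock: 6.23
ee_pos: [535.7, -271.4, 149.3]
ee_rot: [2.606, 1.75, 0.003]
force: [0.6, -0.1, 0.7]
finger_gap: 29.9
```

Emit:
{"fn": "arm_command", "kwargs": {
  "commands": [
    [[0,0,0.1],[0,0,0],3],
    [[0,0,0.2],[0,0,0],3],
    [[0,0,0.2],[0,0,0],3],
    [[0,0,0.2],[0,0,0],3]
  ]
}}

```text
clock: 6.57
ee_pos: [535.7, -271.5, 147.3]
ee_rot: [2.606, 1.75, 0.002]
force: [-0.5, 0.0, 0.6]
finger_gap: 30.1
```

```bash
python3 -c "
from look import *
look('5',dict(scene=(80,160,120,100,6)))"
```

```text
6.5667 [ 535.72195515 -271.47879216  147.32019759] [-0.52838098  0.01940505  0.59592558] 30.107777622145033
```

View pics/scene5z.png

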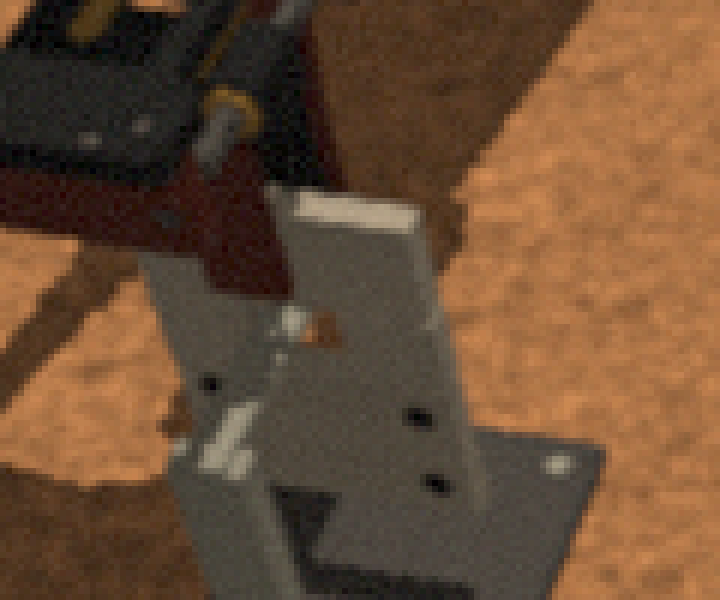

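Emit:
{"fn": "arm_command", "kwargs": {
  "commands": [
    [[0,0,0.1],[0,0,0],3],
    [[0,0,0.2],[0,0,0],3],
    [[0,0,0.3],[0,0,0],3],
    [[0,0,0.3],[0,0,0],3],
    [[0,0,0.3],[0,0,0],3]
  ]
}}

```text
clock: 7.03
ee_pos: [535.7, -271.5, 144.3]
ee_rot: [2.606, 1.75, 0.002]
force: [0.1, -0.2, -0.8]
finger_gap: 30.4
```

Emit:
{"fn": "arm_command", "kwargs": {
  "commands": [
    [[0,0,0.1],[0,0,0],3],
    [[0,0,0.2],[0,0,0],3],
    [[0,0,0.3],[0,0,0],3],
    [[0,0,0.3],[0,0,0],3],
    [[0,0,0.3],[0,0,0],3]
  ]
}}

```text
clock: 7.45
ee_pos: [535.7, -271.5, 141.3]
ee_rot: [2.606, 1.75, 0.002]
force: [-0.7, 0.7, 0.2]
finger_gap: 30.0
```

```bash
python3 -c "
from look import *
look('6',dict(scene=(80,160,120,100,6),top=(350,150,120,100,6)))"
```

```text
7.45 [ 535.74314597 -271.45927361  141.30238789] [-0.66727567  0.68729392  0.19176094] 30.005141562798674
```

View pics/scene6z.png

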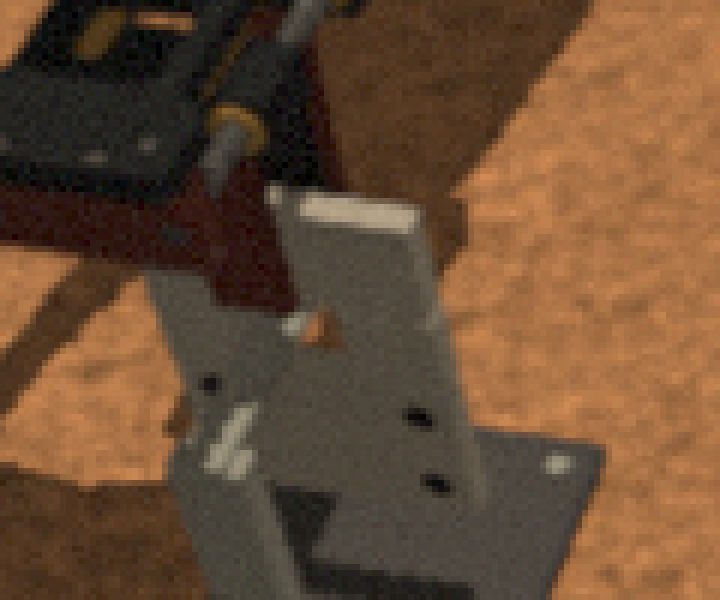

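View pics/top6z.png

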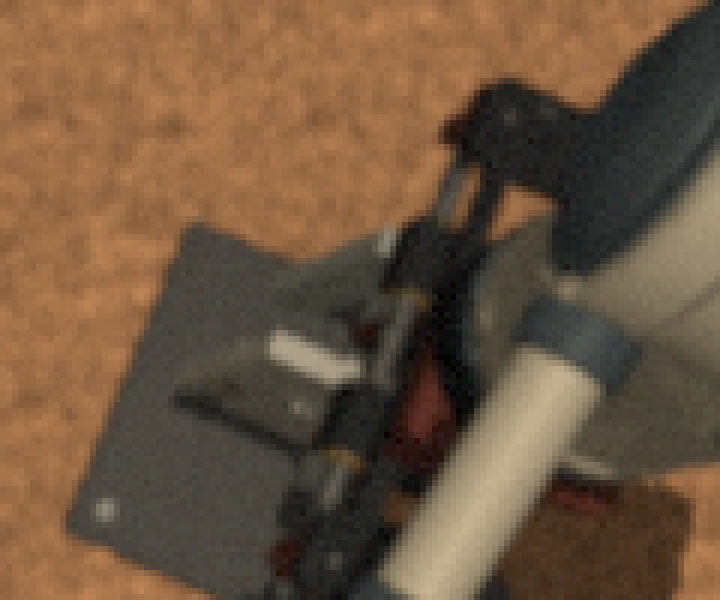

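Emit:
{"fn": "arm_command", "kwargs": {
  "commands": [
    [[0,0,0.2],[0,0,0],3],
    [[0,0,0.4],[0,0,0],3],
    [[0,0,0.4],[0,0,0],3],
    [[0,0,0.4],[0,0,0],3]
  ]
}}

```text
clock: 7.88
ee_pos: [535.7, -271.4, 137.1]
ee_rot: [2.606, 1.75, 0.002]
force: [-0.1, -0.2, 0.6]
finger_gap: 29.8
```

Emit:
{"fn": "arm_command", "kwargs": {
  "commands": [
    [[0,0,0],[0,0,0],2.0],
    [[0,0,0],[0,0,0],1.5],
    [[0,0,0],[0,0,0],1.0],
    [[0,0,0],[0,0,0],0.5],
    [[0,0,0],[0,0,0],0.5],
    [[0,0,0],[0,0,0],0.5],
    [[0,0,0],[0,0,0],0.5],
    [[0,0,0],[0,0,0],0.5]
  ]
}}

```text
clock: 8.55
ee_pos: [535.7, -271.5, 137.6]
ee_rot: [2.606, 1.75, 0.003]
force: [-1.5, 0.2, 0.4]
finger_gap: 9.6
```

```bash
python3 -c "
from look import *
look('7',dict(scene=(80,150,120,100,6),top=(350,150,120,100,6)));s=observe();print(s['wrist_torque'])"
```

```text
8.55 [ 535.74338483 -271.50149716  137.58023545] [-1.50678566  0.23972723  0.41294827] 9.6372389397494
[ 0.04243955  0.33526049 -0.01862565]
```

View pics/scene7z.png

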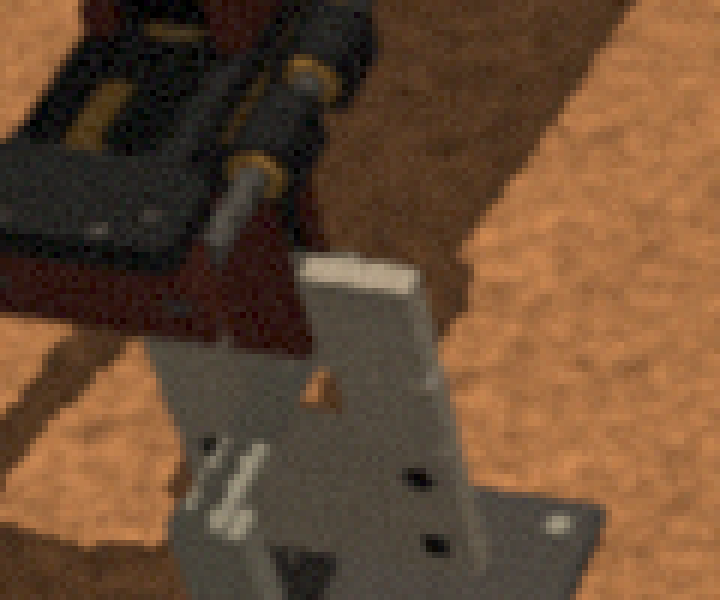

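Emit:
{"fn": "arm_command", "kwargs": {
  "commands": [
    [[0,0,-0.4],[0,0,0],0.5],
    [[0,0,-0.8],[0,0,0],0.5],
    [[0,0,-1.2],[0,0,0],0.5],
    [[0,0,-1.6],[0,0,0],0.5],
    [[0,0,-1.6],[0,0,0],0.5],
    [[0,0,-1.6],[0,0,0],0.5],
    [[0,0,-1.6],[0,0,0],0.5]
  ]
}}

```text
clock: 9.23
ee_pos: [535.7, -271.5, 153.3]
ee_rot: [2.606, 1.75, 0.003]
force: [-1.4, -1.1, -2.7]
finger_gap: 9.9
```

```bash
python3 -c "
from look import *
look('8',dict(scene=(80,150,120,100,6),top=(350,150,120,100,6)));s=observe();print(s['wrist_torque'])"
```

```text
9.2333 [ 535.74737057 -271.48610992  153.32642425] [-1.36020533 -1.12851302 -2.71703383] 9.871060057697287
[-0.06655178  0.1134005   0.02295921]
```

View pics/scene8z.png

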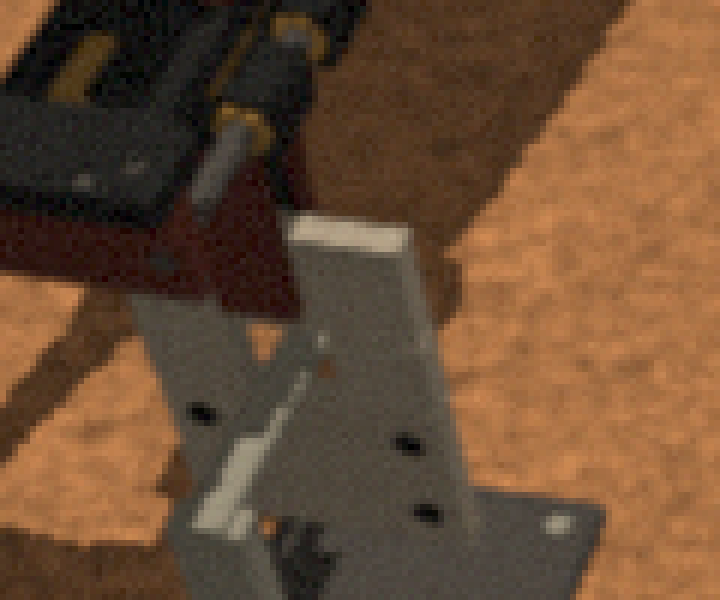

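View pics/top8z.png

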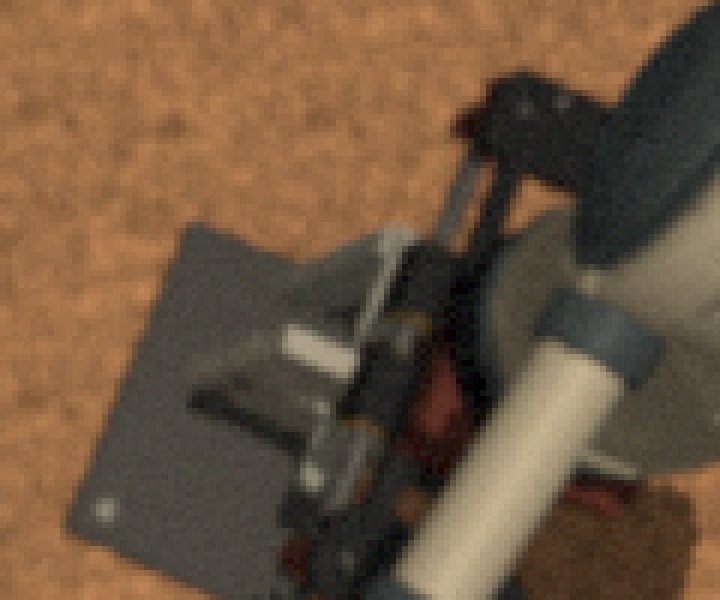

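Emit:
{"fn": "arm_command", "kwargs": {
  "commands": [
    [[0,-0.8,0],[0,0,0],0.5],
    [[0,-2.0,0],[0,0,0],0.5],
    [[0,-3.2,0],[0,0,0],0.5],
    [[0,-4.4,0],[0,0,0],0.5],
    [[0,-5.6,0],[0,0,0],0.5],
    [[0,-6.8,0],[0,0,0],0.5],
    [[0,-8,0],[0,0,0],0.5],
    [[0,-8,0],[0,0,0],0.5]
  ]
}}

```text
clock: 10.0
ee_pos: [460.0, -240.5, 153.6]
ee_rot: [2.606, 1.75, 0.002]
force: [0.6, -0.7, -2.4]
finger_gap: 10.1
```

```bash
python3 -c "
from look import *
look('9',dict(scene=(60,120,150,120,5),top=(350,150,120,100,6)));s=observe();print(s['wrist_torque'])"
```

```text
10.0 [ 460.03341624 -240.51191834  153.56103695] [ 0.61769321 -0.66201239 -2.41783487] 10.053969506688775
[-0.04054793  0.11404293 -0.02664283]
```

View pics/scene9z.png

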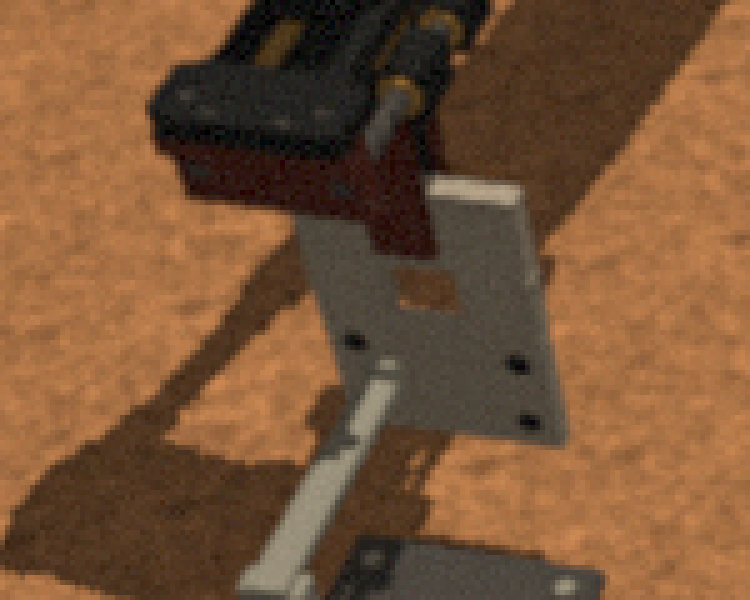

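View pics/top9z.png

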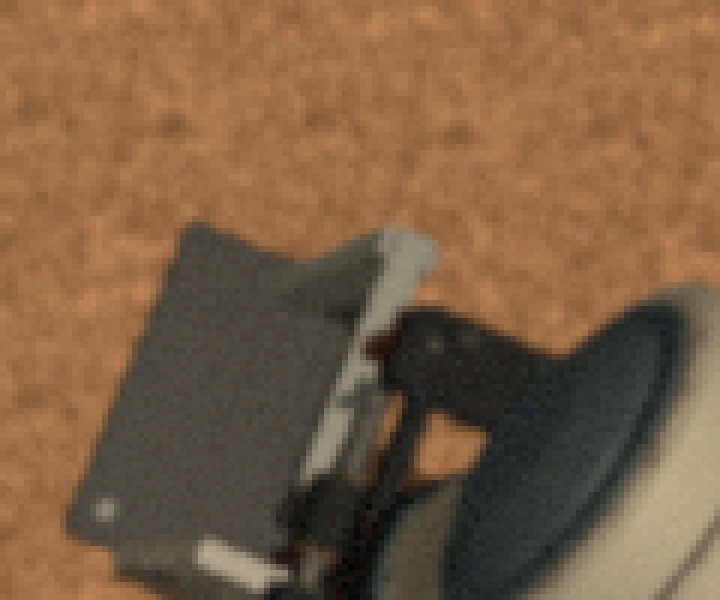

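Run:
```python
from fit import *
L=np.array([[5,45,130],[-5,45,130],[5,45,0],[5,-15,90],[5,15,90],[5,15,60],[5,-15,60]])
u=cp([[522,205],[522,183],[567,445],[395,268],[455,272],[460,312],[403,308]],60,120,5)
def f(p):
    M=R.from_euler('ZYX',[p[3],p[4],p[5]]); return (proj('scene',M.apply(L)+p[:3])-u).ravel()
def g(p): return f(np.r_[p,0,0])
r=least_squares(g,[461,-241,76,-.39],x_scale=[10,10,10,.1]);print(r.x,np.round(r.fun,1))
# fix depth: along tool y same as TCP
a=np.array([np.cos(-.39),np.sin(-.39)]);b=np.array([-a[1],a[0]]);T=np.array([460,-240.5])
def h(q): xy=T+b*q[0]; return f([xy[0],xy[1],q[1],q[2],q[3],q[4]])
r=least_squares(h,[0,76,-.39,0,0],x_scale=[10,10,.1,.1,.1]);print(r.x,np.round(r.fun,1))
r=least_squares(lambda q:h([*q,0,0]),[0,76,-.39],x_scale=[10,10,.1]);print(r.x,np.round(r.fun,1))
```

```text
[ 4.22668894e+02 -2.43644861e+02  4.46875079e+01 -4.10894382e-01] [-1.3 -0.3  0.6  0.7 -0.6 -1.4 -1.6 -2.   0.8 -0.5  2.4  2.5 -0.2  1. ]
[ 2.01940714e+00  8.19777440e+01 -4.29336109e-01  3.54913430e-02
 -1.44008875e-02] [-0.9 -0.2  1.2  0.5  0.3 -0.4 -2.6 -2.5  0.6 -0.5  2.4  2.7 -1.   0.7]
[ 1.64374166 78.78963702 -0.44282875] [-1.1 -0.9  1.1 -0.   0.2  0.6 -2.3 -2.6  0.6 -0.7  2.4  2.9 -0.8  1. ]
```

Emit:
{"fn": "arm_command", "kwargs": {
  "commands": [
    [[0,0,-2],[0,0,0],0.5],
    [[1.5,-0.4,-4],[0,0,0],0.5],
    [[4,-1.1,-4],[0,0,0],0.5],
    [[7,-1.9,-4],[0,0,0],0.5],
    [[10,-2.7,-4],[0,0,0],0.5],
    [[13,-3.5,-4],[0,0,0],0.5],
    [[16,-4.3,-4],[0,0,0],0.5],
    [[19,-5.1,-4],[0,0,0],0.5]
  ]
}}

```text
clock: 10.77
ee_pos: [486.7, -44.6, 193.0]
ee_rot: [2.606, 1.75, 0.003]
force: [1.3, 0.2, -2.6]
finger_gap: 9.9
```

Emit:
{"fn": "arm_command", "kwargs": {
  "commands": [
    [[3,-0.8,0],[0,0,0],0.5],
    [[6,-1.6,0],[0,0,0],0.5],
    [[9,-2.4,0],[0,0,0],0.5],
    [[12,-3.2,0],[0,0,0],0.5],
    [[15,-4,0],[0,0,0],0.5],
    [[18,-4.8,0],[0,0,0],0.5],
    [[21,-5.6,0],[0,0,0],0.5],
    [[24,-6.4,0],[0,0,0],0.5]
  ]
}}

```text
clock: 11.43
ee_pos: [518.2, 202.2, 192.7]
ee_rot: [2.606, 1.75, 0.003]
force: [0.1, 0.0, -3.0]
finger_gap: 9.7
```

Run:
```python
from plan import *
s=observe();print(s['clock'],s['ee_pos'],s['finger_gap'],s['force'])
plan([530.7,300.4,190],-.337)
```

```text
11.4333 [518.2358533  202.24453742 192.65394793] 9.668866848648141 [ 0.13912175  0.03835897 -3.01503307]
shift cm [ 9.56 -2.56  0.26] rot [ 0.0031 -0.     -0.0508]
```

Emit:
{"fn": "arm_command", "kwargs": {
  "commands": [
    [[2.5,-0.6,0],[0.003,0,-0.02],0.5],
    [[5,-1.3,0],[0.003,0,-0.051],0.5],
    [[7.5,-2,0],[0.003,0,-0.051],0.5],
    [[9,-2.5,0],[0.003,0,-0.051],0.5],
    [[9.6,-2.6,0],[0.003,0,-0.051],0.5],
    [[9.6,-2.6,0],[0.003,0,-0.051],0.5],
    [[9.6,-2.6,0],[0.003,0,-0.051],0.5]
  ]
}}

```text
clock: 12.02
ee_pos: [530.3, 298.4, 192.6]
ee_rot: [2.562, 1.817, -0.001]
force: [-0.8, 1.0, -2.2]
finger_gap: 10.0
```

Run:
```python
from plan import *
from look import look
look('10',dict(scene=(360,120,120,140,5),top=(110,130,130,120,6)))
plan([530.7,300.4,110],-.337)
```

```text
12.0167 [530.28126832 298.38110888 192.60311612] [-0.77167434  0.99399165 -2.23734487] 9.993018836363511
shift cm [ 0.26 -0.06  8.3 ] rot [ 0.0004  0.0004 -0.0014]
```

View pics/scene10z.png

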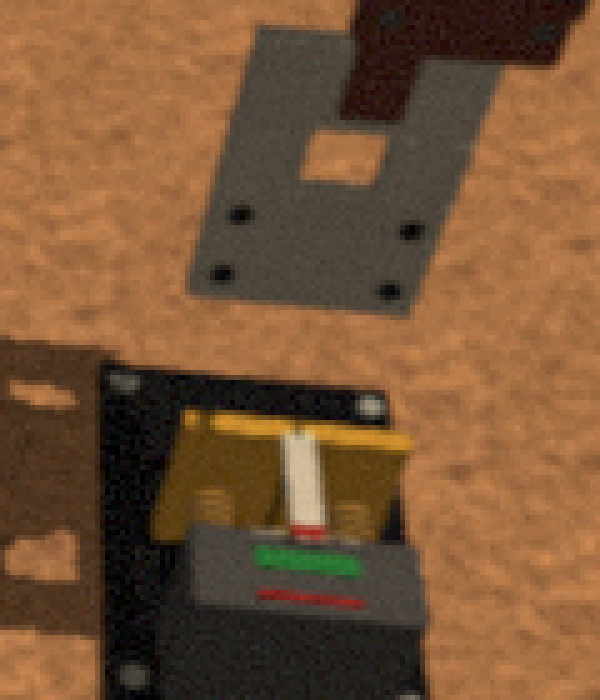

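View pics/top10z.png

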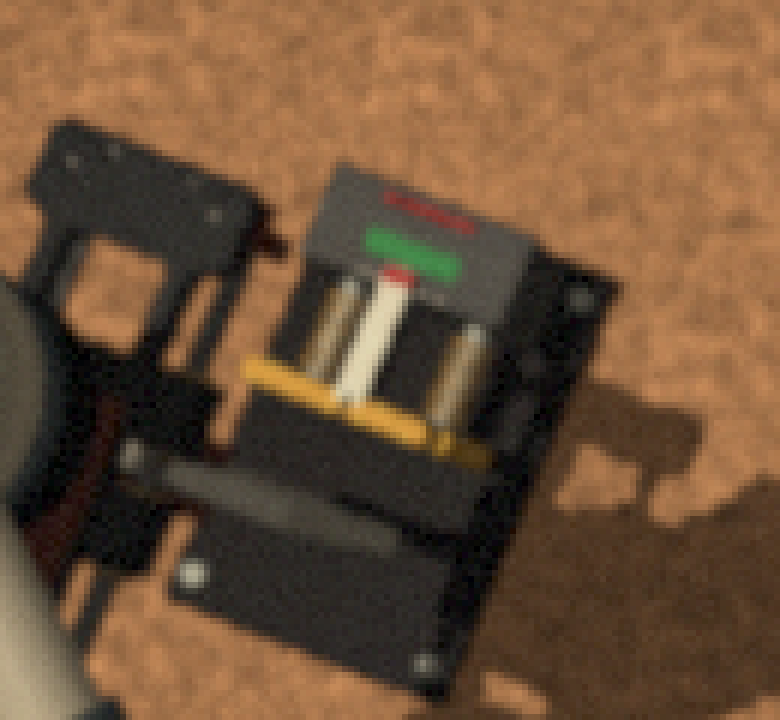

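```bash
cat > pf.py <<'E'
from fit import *
def platefit(T,yaw,scn,top,p0=(0,0,115)):
    a=np.array([np.cos(yaw),np.sin(yaw)]);b=np.array([-a[1],a[0]]);T=np.array(T[:2])
    obs=[('scene',np.array(scn[0],float),scn[1]),('top',np.array(top[0],float) if top else None,top[1] if top else None)]
    def f(q):
        M=R.from_euler('ZYX',[q[3],q[4],q[5]]); xy=T+a*q[0]+b*q[1]
        return np.concatenate([(proj(n,M.apply(L)+[*xy,q[2]])-u).ravel() for n,L,u in obs if L is not None])
    for nm,k in (('notilt',4),('tilt',6)):
        r=least_squares(lambda q:f(np.r_[q,np.zeros(6-k)]),[*p0,yaw,0,0][:k],x_scale=[10,10,10,.1,.1,.1][:k],loss='soft_l1')
        print(nm,'along,lat,z,yaw,pitch,roll',np.round(r.x,3),np.round(f(np.r_[r.x,np.zeros(6-k)]),1))
E
python3 - <<'E'
from pf import *
T=[530.3,298.4]
scn=([[5,-45,130],[5,-45,0],[5,45,0],[5,-15,90],[5,15,90],[5,15,60],[5,-15,60]],cp([[255,25],[187,293],[410,317],[317,130],[388,137],[380,187],[302,180]],360,120,5))
# top: top face of plate left end hidden; right corners: bottom face edges
top=None
platefit(T,-.337,scn,None)
# TCP in scene
P=[[530.3,298.4,192.6],[530.3+17*.943,298.4-17*.33,192.6+24],[530.3,298.4,192.6-77.5]]
print((proj('scene',P)-[360,120])*5,(proj('top',P)-[110,130])*6)
# expected plate corners given lat 0, z=115
M=R.from_euler('Z',-.337)
print((proj('scene',M.apply(scn[0])+[530.3,298.4,115.1])-[360,120])*5)
Lt=[[5,45,130],[5,-45,130],[-5,-45,130],[-5,-45,0],[-5,45,0]]
print((proj('top',M.apply(Lt)+[530.3,298.4,115.1])-[110,130])*6)
E
```

```text
notilt along,lat,z,yaw,pitch,roll [  2.719  -2.316 119.059  -0.367] [ 0.7  0.8 -0.2 -0.7  0.5 -0.1 -0.3 -1.2  1.7 -0.8 -0.9  1.4 -1.1  1. ]
tilt along,lat,z,yaw,pitch,roll [-9.15300e+00  1.71300e+00  1.07549e+02 -3.67000e-01 -4.00000e-02
  6.00000e-03] [ 0.6  0.5  0.3 -0.3  0.4  0.  -0.5 -1.5  1.2 -1.1 -1.1  1.2 -1.1  0.9]
[[347.57616522 147.90160988]
 [368.30987785 126.81620434]
 [299.02355355 295.60330976]] [[213.18532766 477.02061939]
 [207.97011658 424.13049292]
 [283.57337329 496.16061594]]
[[260.59623272  33.86350961]
 [187.74952813 292.83475489]
 [413.10534642 315.17217436]
 [316.88210808 126.8918513 ]
 [397.69825233 134.41192161]
 [376.69066647 194.94867396]
 [297.86933338 187.44689615]]
[[ 39.06802962 399.56116532]
 [288.754198   496.19566598]
 [276.98293876 524.60969853]
 [386.21461239 549.83988935]
 [171.62789306 466.8768204 ]]
```

Emit:
{"fn": "arm_command", "kwargs": {
  "commands": [
    [[0.2,0,2],[0,0,0],0.5],
    [[0.2,0,4.5],[0,0,0],0.5],
    [[0.2,0,7],[0,0,0],0.5],
    [[0.2,0,9],[0,0,0],0.5],
    [[0.2,0,9],[0,0,0],0.5],
    [[0.2,0,9],[0,0,0],0.5],
    [[0.2,0,9],[0,0,0],0.5]
  ]
}}

```text
clock: 12.7
ee_pos: [531.5, 300.6, 104.9]
ee_rot: [2.563, 1.816, 0.004]
force: [-0.1, -0.1, -2.2]
finger_gap: 10.2
```

Run:
```python
from plan import *
from look import look
look('11',dict(scene=(360,120,120,140,5),top=(110,130,130,120,6)))
plan([530.7,300.4,90],-.337)
```

```text
12.7 [531.54381255 300.5964479  104.85544716] [-0.10597555 -0.10095988 -2.16648098] 10.223364029983427
shift cm [-0.11 -0.09  1.56] rot [ 0.0029 -0.0028 -0.0005]
```

View pics/scene11z.png

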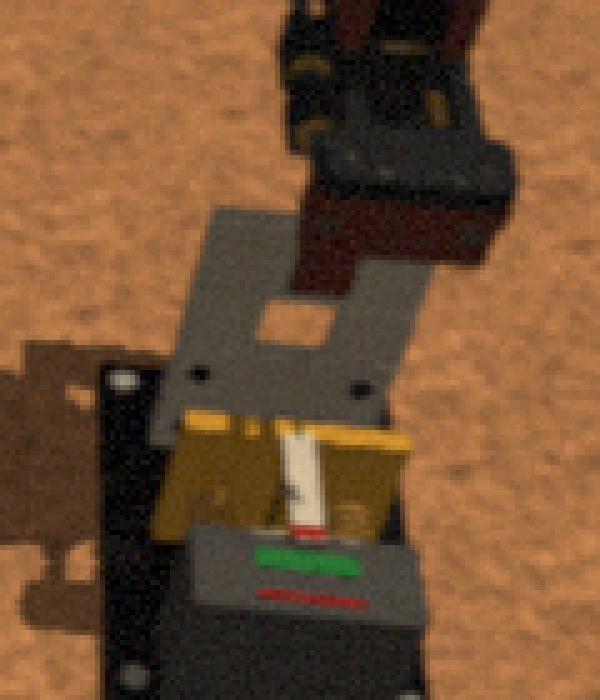

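View pics/top11z.png

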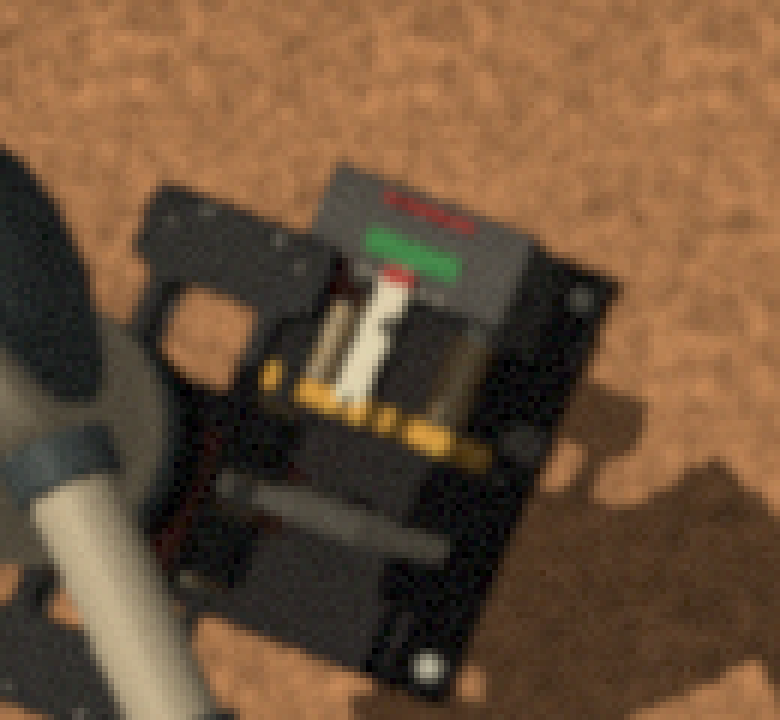

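Emit:
{"fn": "arm_command", "kwargs": {
  "commands": [
    [[-0.1,0,0.4],[0.003,-0.003,0],0.5],
    [[-0.1,0,0.8],[0.003,-0.003,0],0.5],
    [[-0.1,0,1.2],[0.003,-0.003,0],0.5],
    [[-0.1,0,1.2],[0.003,-0.003,0],0.5],
    [[-0.1,0,1.2],[0.003,-0.003,0],0.5],
    [[-0.1,0,1.2],[0.003,-0.003,0],0.5]
  ]
}}

```text
clock: 13.3
ee_pos: [530.3, 300.0, 90.6]
ee_rot: [-2.562, -1.817, 0.007]
force: [-0.6, -0.1, -2.3]
finger_gap: 9.7
```

Emit:
{"fn": "arm_command", "kwargs": {
  "commands": [
    [[0,0,0.1],[0,0,0],0.5],
    [[0,0,0.2],[0,0,0],0.5],
    [[0,0,0.2],[0,0,0],0.5],
    [[0,0,0.2],[0,0,0],0.5]
  ]
}}

```text
clock: 13.63
ee_pos: [530.6, 300.0, 89.6]
ee_rot: [-2.562, -1.817, 0.005]
force: [-1.7, -1.7, 2.9]
finger_gap: 9.7
```

Emit:
{"fn": "arm_command", "kwargs": {
  "commands": [
    [[0,0,-0.1],[0,0,0],0.5],
    [[0,0.7,-0.1],[0,0,0],0.5],
    [[0,1.4,-0.1],[0,0,0],0.5],
    [[0,2.1,-0.1],[0,0,0],0.5],
    [[0,2.8,-0.1],[0,0,0],0.5],
    [[0,2.8,-0.1],[0,0,0],0.5],
    [[0,2.8,-0.1],[0,0,0],0.5]
  ]
}}

```text
clock: 14.22
ee_pos: [558.0, 290.3, 89.7]
ee_rot: [2.563, 1.816, -0.005]
force: [1.7, -0.3, -1.8]
finger_gap: 10.0
```

Run:
```python
from plan import *
from look import look
look('12',dict(scene=(370,140,100,120,6),top=(120,130,110,110,6)))
s=observe();print(s['ee_rot'])
plan([530.7,300.4,90],-.337)
```

```text
14.2167 [558.00787114 290.29431981  89.69370961] [ 1.66081364 -0.25506714 -1.80840916] 9.95523905507771
[ 2.5629855   1.81648229 -0.00576316]
shift cm [ 0.06 -2.85 -0.02] rot [-0.002   0.0031 -0.0007]
```

View pics/scene12z.png

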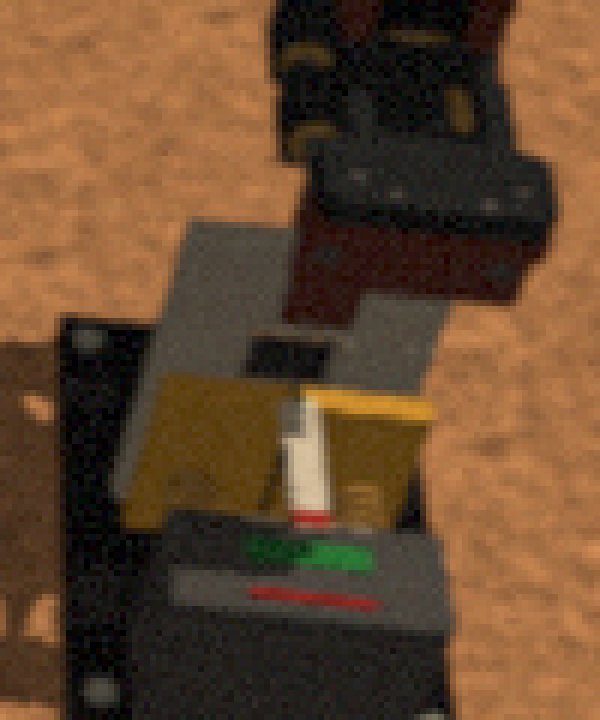

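View pics/top12z.png

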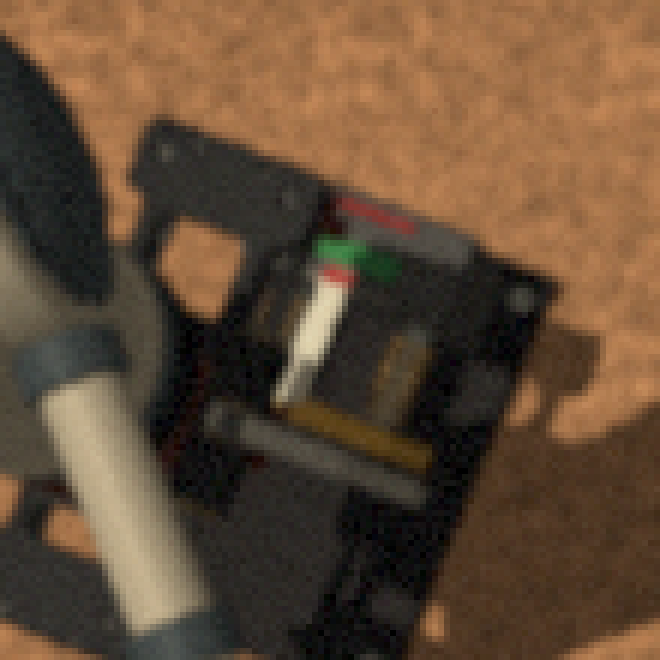

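Run:
```python
from fit import *
J=np.array([559,290.5,-.337])
def P(L,n='scene',o=(370,140),k=6): return np.round((proj(n,W(J,L))-o+.5)*k-.5,0).tolist()
print('fence TL front top/bot, TR front, back',P([[10,-45,84],[10,-45,14],[10,45,84],[20,45,84],[20,-45,84],[20,-45,14]]))
T=np.array([558.0,290.3])-J[:2]; c,s=np.cos(J[2]),np.sin(J[2]); lx,ly=c*T[0]+s*T[1],-s*T[0]+c*T[1]; print('TCP local',lx,ly)
z=12.5
print('plate -x face TL,BL,TR; +x face TL,BL,TR',P([[lx-5,ly-45,z+130],[lx-5,ly-45,z],[lx-5,ly+45,z+130],[lx+5,ly-45,z+130],[lx+5,ly-45,z],[lx+5,ly+45,z+130],[lx+5,ly+45,84]]))
print('top: plate TR corners -x,+x; bottom',P([[lx-5,ly-45,z+130],[lx+5,ly-45,z+130],[lx+5,ly-45,z],[lx-5,ly-45,z]],'top',(120,130)))
print('top: fence right corners',P([[10,-45,84],[20,-45,84],[10,-45,14],[20,-45,14]],'top',(120,130)))
```

```text
fence TL front top/bot, TR front, back [[160.0, 371.0], [120.0, 507.0], [430.0, 399.0], [434.0, 420.0], [161.0, 392.0], [121.0, 528.0]]
TCP local -0.8776194165721012 -0.5194075082780765
plate -x face TL,BL,TR; +x face TL,BL,TR [[192.0, 212.0], [116.0, 477.0], [473.0, 240.0], [194.0, 233.0], [117.0, 498.0], [476.0, 261.0], [427.0, 386.0]]
top: plate TR corners -x,+x; bottom [[334.0, 474.0], [344.0, 449.0], [426.0, 482.0], [417.0, 504.0]]
top: fence right corners [[388.0, 451.0], [398.0, 428.0], [429.0, 468.0], [438.0, 447.0]]
```

Emit:
{"fn": "arm_command", "kwargs": {
  "commands": [
    [[0.1,0,0],[-0.002,0.003,0],0.5],
    [[0.16,0,0],[-0.002,0.003,0],0.5],
    [[0.16,0.2,0.05],[-0.002,0.003,0],0.5],
    [[0.16,0.4,0.05],[-0.002,0.003,0],0.5],
    [[0.16,0.4,0.05],[-0.002,0.003,0],0.5],
    [[0.16,0.4,0.05],[-0.002,0.003,0],0.5]
  ]
}}

```text
clock: 14.82
ee_pos: [561.0, 291.3, 89.6]
ee_rot: [-2.561, -1.817, 0.0]
force: [-2.6, 1.0, 2.9]
finger_gap: 9.6
```

Emit:
{"fn": "arm_command", "kwargs": {
  "commands": [
    [[0,0.1,0],[0,0,0],0.5],
    [[0,0.2,0],[0,0,0],0.5],
    [[0,0.3,0],[0,0,0],0.5],
    [[0,0.4,0],[0,0,0],0.5],
    [[0,0.4,0],[0,0,0],0.5],
    [[0,0.4,0],[0,0,0],0.5]
  ]
}}

```text
clock: 15.32
ee_pos: [564.5, 290.1, 89.6]
ee_rot: [-2.561, -1.817, 0.001]
force: [-5.2, 2.5, 4.8]
finger_gap: 10.0
```

Run:
```python
from plan import *
from look import look
look('13',dict(scene=(370,140,100,120,6),top=(120,130,110,110,6)))
s=observe();print(s['ee_rot'],s['wrist_torque'])
f=s['force'];print('along',f[0]*np.cos(-.337)+f[1]*np.sin(-.337))
```

```text
15.3167 [564.54859613 290.05411641  89.61165619] [-5.18845507  2.53038786  4.78260647] 9.983121598119112
[-2.56072064e+00 -1.81678335e+00  1.04170243e-03] [ 0.42291957  1.40250895 -0.03947457]
along -5.718247336063463
```

View pics/scene13z.png

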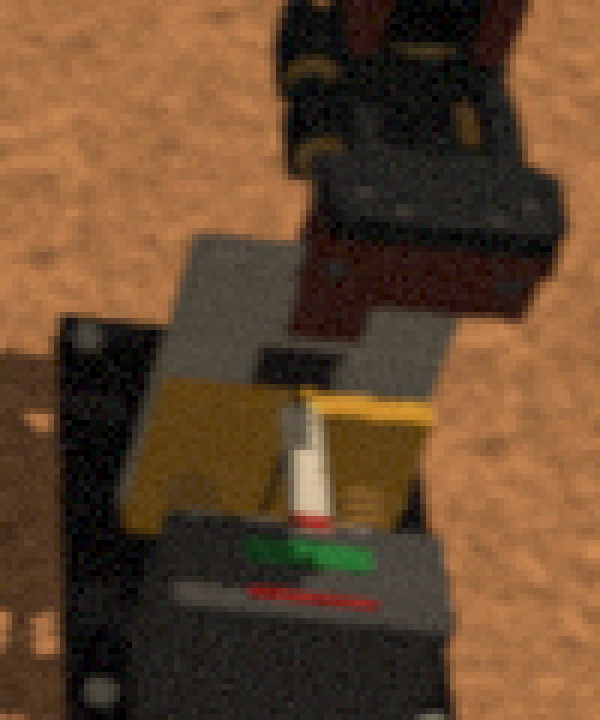

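View pics/top13z.png

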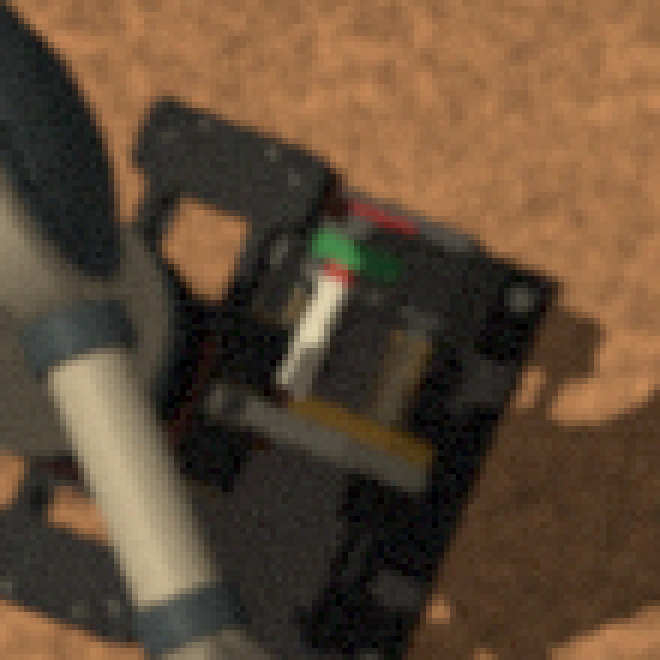

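Emit:
{"fn": "arm_command", "kwargs": {
  "commands": [
    [[0,0,-0.04],[0,0,0],0.5],
    [[0,0.1,-0.04],[0,0,0],0.5],
    [[0,0.2,-0.04],[0,0,0],0.5],
    [[0,0.3,-0.04],[0,0,0],0.5],
    [[0,0.3,-0.04],[0,0,0],0.5],
    [[0,0.3,-0.04],[0,0,0],0.5]
  ]
}}

```text
clock: 15.92
ee_pos: [567.1, 289.1, 89.6]
ee_rot: [-2.56, -1.817, 0.002]
force: [-5.7, 3.2, 3.6]
finger_gap: 9.8
```

Emit:
{"fn": "arm_command", "kwargs": {
  "commands": [
    [[0,0.1,0],[0,0,0],0.5],
    [[0,0.2,0],[0,0,0],0.5],
    [[0,0.3,0],[0,0,0],0.5],
    [[0,0.3,0],[0,0,0],0.5],
    [[0,0.3,0],[0,0,0],0.5]
  ]
}}

```text
clock: 16.33
ee_pos: [569.5, 288.3, 89.6]
ee_rot: [-2.56, -1.817, 0.003]
force: [-5.8, 2.9, 5.9]
finger_gap: 9.8
```

Run:
```python
from plan import *
from look import look
look('14',dict(scene=(370,140,100,120,6),top=(120,130,110,110,6)))
s=observe();print(s['ee_rot'],s['wrist_torque'])
f=s['force'];print('along',f[0]*np.cos(-.337)+f[1]*np.sin(-.337))
```

```text
16.3333 [569.49183627 288.29017407  89.60716263] [-5.77728556  2.88985131  5.86373831] 9.766250806237435
[-2.55961702 -1.81659776  0.00314106] [ 0.6177161   1.83598748 -0.15508875]
along -7.425779555384521
```

View pics/scene14z.png

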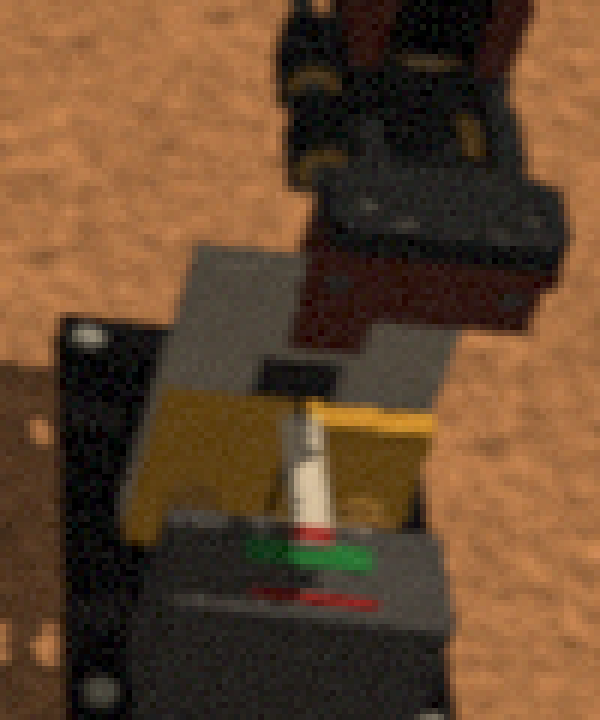

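View pics/top14z.png

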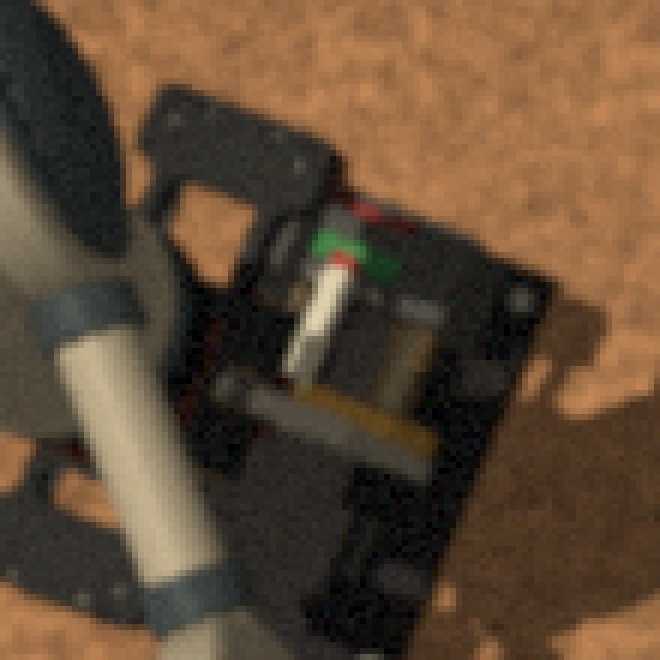

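Emit:
{"fn": "arm_command", "kwargs": {
  "commands": [
    [[0,0,-0.04],[0,0,0],0.5],
    [[0,0.1,-0.07],[0,0,0],0.5],
    [[0,0.2,-0.07],[0,0,0],0.5],
    [[0,0.3,-0.07],[0,0,0],0.5],
    [[0,0.4,-0.07],[0,0,0],0.5],
    [[0,0.4,-0.07],[0,0,0],0.5],
    [[0,0.4,-0.07],[0,0,0],0.5]
  ]
}}

```text
clock: 17.02
ee_pos: [572.7, 287.1, 89.6]
ee_rot: [-2.559, -1.816, 0.005]
force: [-8.5, 3.7, 4.0]
finger_gap: 10.0
```

```bash
cat > st.py <<'E'
from plan import *
from look import look
import sys
t=sys.argv[1]
look(t,dict(scene=(370,140,100,120,6),top=(120,130,110,110,6)))
s=observe();M=R.from_rotvec(s['ee_rot']).as_matrix();a=np.array([np.cos(-.337),np.sin(-.337),0]);b=np.array([-a[1],a[0],0])
f=s['force'];print('along',f@a,'lat',f@b,'torq about b',s['wrist_torque']@b)
print('toolz along a',M[:,2]@a,'along b',M[:,2]@b,'yaw',np.arctan2(M[1,1],M[0,1]))
d=s['ee_pos']-[559,290.5,0];print('local',d@a,d@b)
i=cv2.imread(f'pics/scene{t}.png')[205:255,400:455];cv2.imwrite(f'pics/p{t}.png',cv2.resize(i,None,fx=12,fy=12,interpolation=3))
E
python3 st.py 15
```

```text
17.0167 [572.7468529  287.10264223  89.64300604] [-8.51628682  3.72705871  4.03945568] 10.01511327771712
along -8.985700454352083 lat 0.6003494705126224 torq about b 2.1084740820382
toolz along a -0.00479934951645592 along b -0.0005649533683043912 yaw -0.3360963769099396
local 14.074585527662775 1.3511143249606044
```

View pics/p15.png

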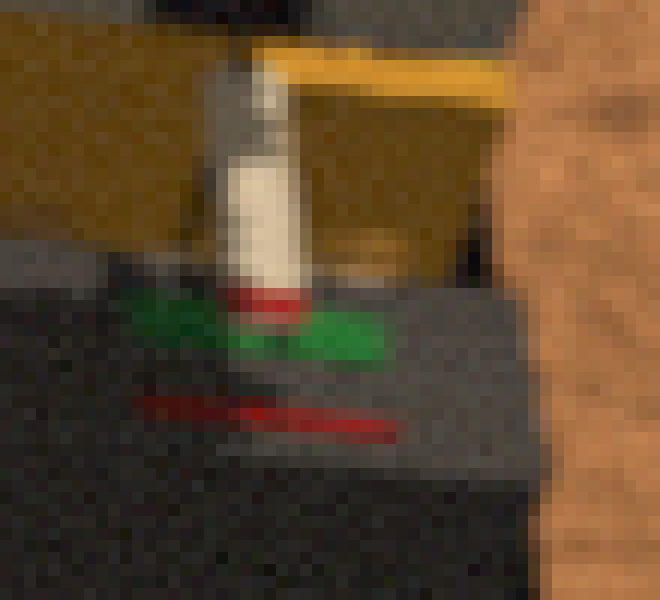

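```bash
cat > fd.py <<'E'
import sys
from fit import *
J=np.array([559,290.5,-.337])
def rows(fn):
    im=np.load(f'pics/{fn}.npz')['frame'].astype(float); out=[]
    for c in range(427,440):
        col=im[195:225,c]; w=np.clip(col[:,0]-col[:,2]-85,0,None)*((col[:,0]>170))   # bright yellow
        out.append((w*np.arange(195,225)).sum()/max(w.sum(),1e-6) if w.sum()>100 else np.nan)
    return np.array(out)
r0=rows('scene0'); r=rows('scene'+sys.argv[1])
# px per mm along jig x at fixed column
p=proj('scene',W(J,[[15,35,84],[25,35,84],[15,30,84]])); 
sl=(p[0]-p[2]); k=((p[1]-p[0])[1]-(p[1]-p[0])[0]*sl[1]/sl[0])/10
print(np.round(r-r0,2),'k',k,'disp mm',np.nanmedian(r-r0)/k)
# pointer tip: red in top image & scene
for n,(x0,x1,y0,y1) in dict(scene=(415,430,222,240),top=(160,190,165,185)).items():
    for f in (n+'0',n+sys.argv[1]):
        im=np.load(f'pics/{f}.npz')['frame'].astype(float)[y0:y1,x0:x1]
        w=np.clip(im[...,0]-1.8*np.maximum(im[...,1],im[...,2])-20,0,None); yy,xx=np.mgrid[y0:y1,x0:x1]
        print(f,w.sum().round(),(w*xx).sum()/w.sum(),(w*yy).sum()/w.sum())
E
python3 fd.py 15; python3 fd.py 14; python3 fd.py 13;python3 fd.py 12
```

```text
[3.95 3.17 3.13 3.47 3.92 3.98 3.98 4.   3.5  3.52 3.52 3.04 5.59] k 0.3543419800020742 disp mm 9.946034595512721
scene0 854.0 420.26832123624445 233.66307656286583
scene15 653.0 421.4226646248086 234.8836140888208
top0 121.0 179.67549668874173 170.64900662251657
top15 62.0 181.22829581993568 165.8553054662379
[2.49 2.08 2.08 2.01 2.04 2.12 2.88 2.95 2.52 2.49 2.49 2.05 4.59] k 0.3543419800020742 disp mm 7.01595253154411
scene0 854.0 420.26832123624445 233.66307656286583
scene14 691.0 421.5682015638576 233.4674196350999
top0 121.0 179.67549668874173 170.64900662251657
top14 57.0 180.98943661971828 167.54577464788733
[0.52 0.09 0.05 0.1  0.58 0.96 0.98 0.97 0.54 0.5  0.53 0.11 2.64] k 0.3543419800020742 disp mm 1.4950138999700637
scene0 854.0 420.26832123624445 233.66307656286583
scene13 872.0 419.9713302752295 234.9655963302753
top0 121.0 179.67549668874173 170.64900662251657
top13 168.0 182.92371871275327 167.7139451728248
[ 0.02  0.01  0.01 -0.02 -0.02  0.03  0.02 -0.   -0.36 -0.33  0.41 -0.01
  2.56] k 0.3543419800020742 disp mm 0.014436827612292737
scene0 854.0 420.26832123624445 233.66307656286583
scene12 887.0 420.2729321613703 234.03538426864995
top0 121.0 179.67549668874173 170.64900662251657
top12 119.0 180.01008403361345 170.03529411764706
```

Emit:
{"fn": "arm_command", "kwargs": {
  "commands": [
    [[0,0.1,-0.02],[-0.003,0,0],0.5],
    [[0,0.2,-0.02],[-0.006,0,0],0.5],
    [[0,0.3,-0.02],[-0.008,0,0],0.5],
    [[0,0.36,-0.02],[-0.008,0,0],0.5],
    [[0,0.36,-0.02],[-0.008,0,0],0.5],
    [[0,0.36,-0.02],[-0.008,0,0],0.5]
  ]
}}

```text
clock: 17.62
ee_pos: [575.4, 286.2, 89.7]
ee_rot: [2.56, 1.818, 0.0]
force: [-10.9, 4.9, 2.1]
finger_gap: 10.0
```

```bash
python3 st.py 16; python3 fd.py 16|head -1
```

```text
17.6167 [575.41850059 286.15106451  89.65169648] [-10.89688433   4.94438453   2.12959248] 10.044168651242632
along -11.012062055400042 lat 0.41556318997222996 torq about b 2.62672687786077
toolz along a 0.0015745906119941212 along b -0.0009185702674765414 yaw -0.3357031185459152
local 16.891993046086437 1.3488222078517156
[4.5  4.06 4.08 4.48 4.51 4.92 4.97 4.99 4.53 4.52 4.51 4.03 6.6 ] k 0.3543419800020742 disp mm 12.717578126268204
```

View pics/p16.png

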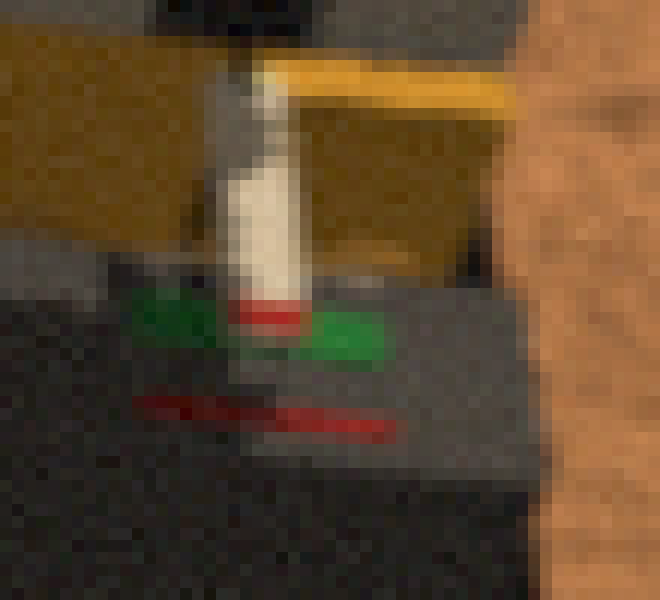

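View pics/scene16z.png

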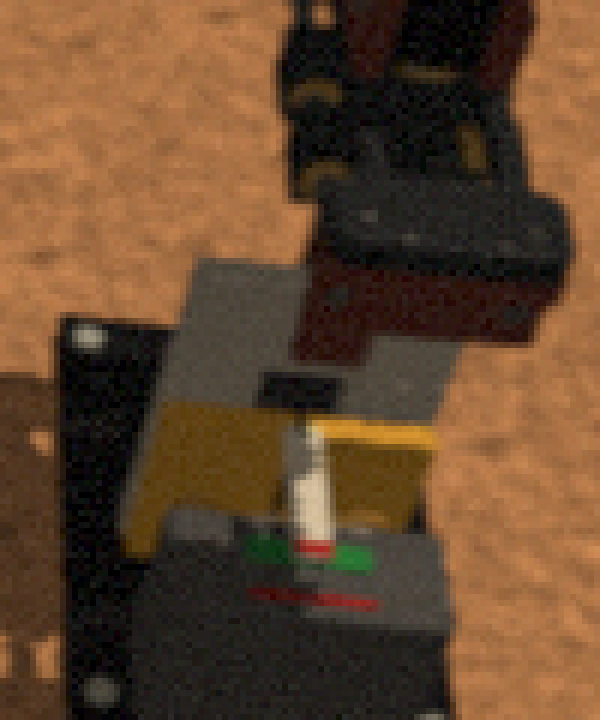

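View pics/top16z.png

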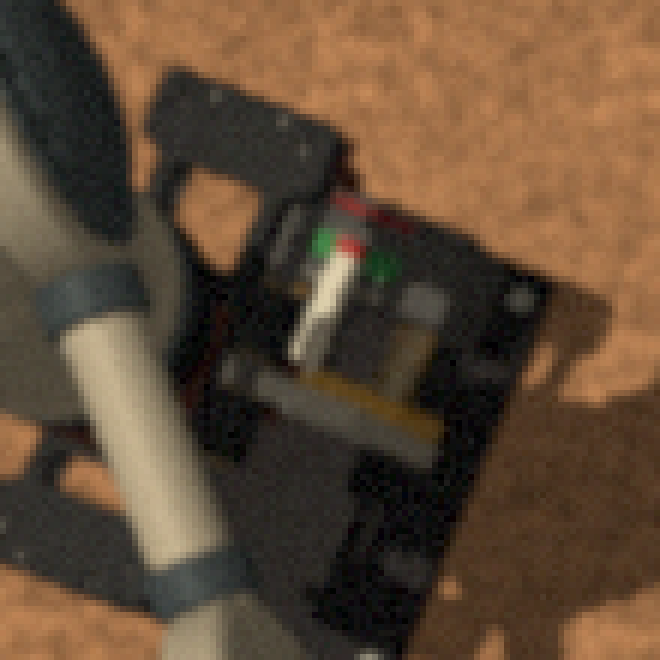

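Run:
```python
from fit import *
i=cv2.imread('pics/top0.png')[158:182,150:200];a=cv2.resize(i,None,fx=14,fy=14,interpolation=3)
i=cv2.imread('pics/top16.png')[158:182,150:200];b=cv2.resize(i,None,fx=14,fy=14,interpolation=3)
cv2.imwrite('pics/q.png',np.vstack([a,b])[:, :])
i=cv2.imread('pics/scene0.png')[215:245,400:450];cv2.imwrite('pics/q2.png',cv2.resize(i,None,fx=14,fy=14,interpolation=3))
```

```text
(no output)
```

View pics/q.png

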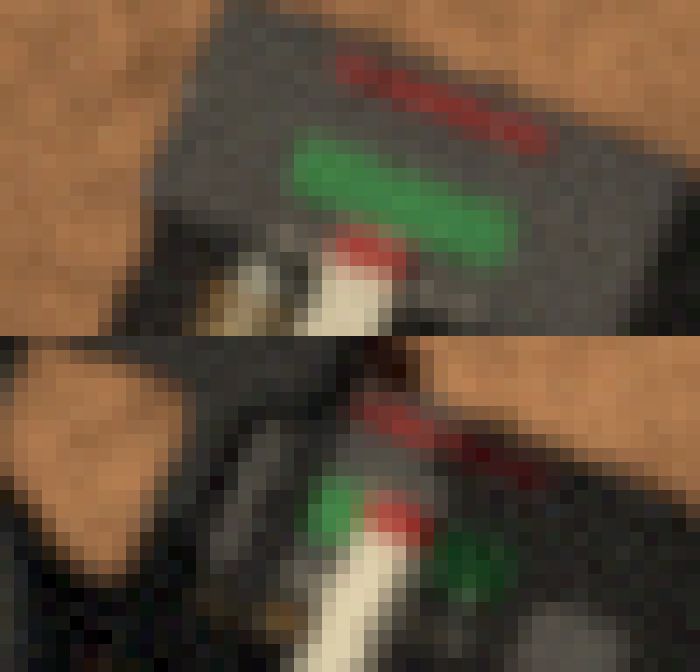

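View pics/q2.png

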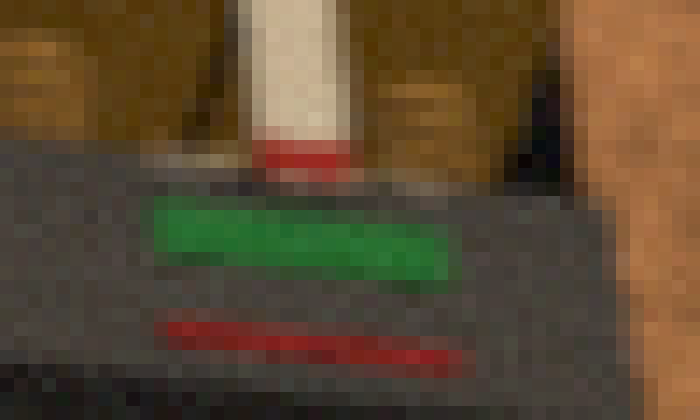

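Run:
```python
from fit import *
J=np.array([559,290.5,-.337])
ut=lambda p:cp([p],150,158,14)[0]; us=lambda p:cp([p],400,215,14)[0]
def tri(pt,ps,nm):
    f=lambda q:np.r_[proj('top',W(J,[q]))[0]-ut(pt),proj('scene',W(J,[q]))[0]-us(ps)]
    r=least_squares(f,[40,0,78]);print(nm,np.round(r.x,1),np.round(r.fun,2))
def one(n,p,z,nm):
    u=ut(p) if n=='top' else us(p)
    r=least_squares(lambda q:proj(n,W(J,[[q[0],q[1],z]]))[0]-u,[40,0]);print(nm,n,z,np.round(r.x,1))
tri((375,238),(307,180),'tip0');tri((397,228),(300,210),'near');tri((408,170),(305,266),'far');tri((445,100),(315,345),'red')
for z in(78,80,84):
  one('top',(375,238),z,'tip0');one('scene',(307,180),z,'tip0');one('top',(402,164),z,'tip16')
  # p16 is 12x with origin 400,205
  q=cp([(267,335)],400,205,12)[0]; one('scene',(q+.5-[400,215])*14-.5,z,'tip16')
for z in (78,):
  for n,a in (('top',[(397,228),(408,170),(445,100)]),('scene',[(300,210),(305,266),(315,345)])):
    for p,m in zip(a,('near','far','red')): one(n,p,z,m)
```

```text
tip0 [71.3  1.7 81. ] [ 0.17  0.07  0.14 -0.02]
near [74.5  0.6 78.1] [-0.17 -0.07 -0.14  0.02]
far [84.6  1.3 78.2] [ 0.36  0.14  0.3  -0.04]
red [98.5  1.2 77.6] [ 0.02  0.01  0.01 -0.  ]
tip0 top 78 [71.5  3.1]
tip0 scene 78 [68.6  2.3]
tip16 top 78 [85.3  3.7]
tip16 scene 78 [81.7  1.9]
tip0 top 80 [71.4  2.5]
tip0 scene 80 [70.4  1.7]
tip16 top 80 [85.1  3.1]
tip16 scene 80 [83.5  1.3]
tip0 top 84 [71.1  1.1]
tip0 scene 84 [74.1  0.5]
tip16 top 84 [84.7  1.8]
tip16 scene 84 [87.1  0.1]
near top 78 [74.5  0.2]
far top 78 [84.7  2.3]
red top 78 [98.4  1.1]
near scene 78 [74.3  0.9]
far scene 78 [84.6  0.8]
red scene 78 [98.8  1. ]
```

Run:
```python
from fit import *
J=np.array([559,290.5,-.337])
i=cv2.imread('pics/scene16.png')[178:240,385:450];cv2.imwrite('pics/q3.png',cv2.resize(i,None,fx=11,fy=11,interpolation=3))
i=cv2.imread('pics/top16.png')[180:215,150:200];cv2.imwrite('pics/q4.png',cv2.resize(i,None,fx=14,fy=14,interpolation=3))
def P(L,n,o,k): return np.round((proj(n,W(J,L))-o+.5)*k-.5,0).tolist()
lx,ly,z=16.9+.6,1.35,12
L=[[lx-5,ly-45,z+130],[lx+5,ly-45,z+130],[lx-5,ly-45,z],[lx+5,ly-45,z],[lx+5,ly+45,84]]
print(P(L,'scene',(385,178),11),P(L,'top',(150,180),14))
F=[[22.8,-45,84],[22.8,-45,14],[22.8,45,84],[32.8,45,84]]
print(P(F,'scene',(385,178),11),P(F,'top',(150,180),14))
```

```text
[[203.0, 45.0], [207.0, 84.0], [61.0, 530.0], [63.0, 568.0], [640.0, 364.0]] [[395.0, 297.0], [418.0, 239.0], [583.0, 380.0], [603.0, 329.0], [25.0, 98.0]]
[[131.0, 312.0], [58.0, 562.0], [632.0, 364.0], [638.0, 404.0]] [[515.0, 284.0], [608.0, 329.0], [33.0, 99.0], [56.0, 46.0]]
```

View pics/q3.png

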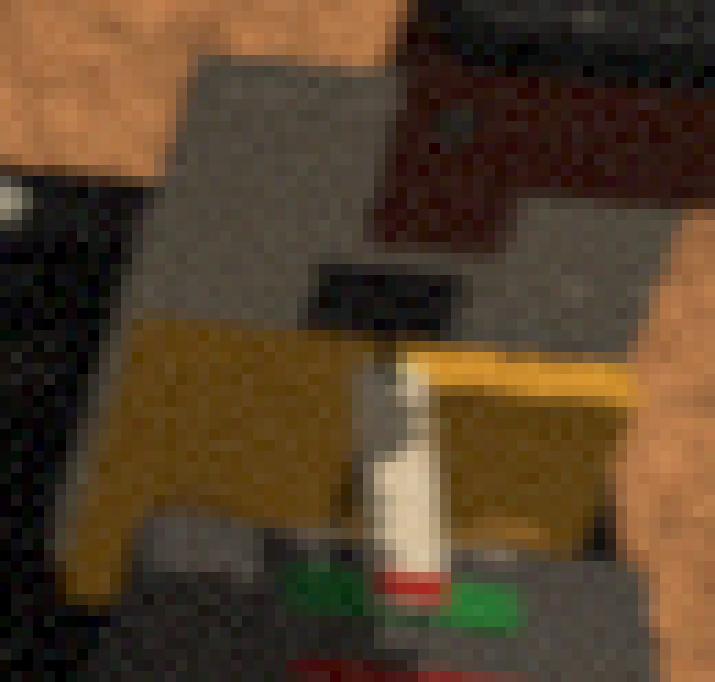

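View pics/q4.png

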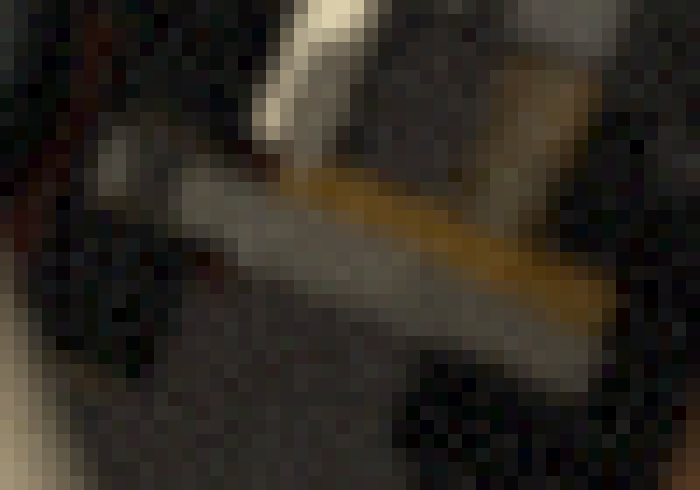

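Emit:
{"fn": "arm_command", "kwargs": {
  "commands": [
    [[0,0,0],[0,0,0],0.5],
    [[0,0,0],[0,0,0],0.5],
    [[0,0,0],[0,0,0],0.5],
    [[0,0,0],[0,0,0],0.5],
    [[0,0,0],[0,0,0],0.5],
    [[0,0,0],[0,0,0],0.5],
    [[0,0,0],[0,0,0],0.5],
    [[0,0,0],[0,0,0],0.5]
  ]
}}

```text
clock: 18.38
ee_pos: [575.4, 286.2, 89.6]
ee_rot: [2.56, 1.818, 0.0]
force: [-9.2, 3.6, 4.3]
finger_gap: 9.9
```

```bash
python3 st.py 17; python3 fd.py 17|head -1
```

```text
18.3833 [575.40893929 286.16071809  89.62001468] [-9.21615692  3.6137651   4.34808448] 9.853255163162384
along -10.38244750064498 lat -0.4972616487001826 torq about b 2.5545456006596283
toolz along a 0.001613350788009447 along b -0.000908525715739125 yaw -0.3357165934422117
local 16.898490888527036 1.3518102611499634
[4.49 4.07 4.07 4.48 4.51 4.91 4.93 4.99 4.53 4.52 4.49 4.06 6.59] k 0.3543419800020742 disp mm 12.727715096273771
```

View pics/scene17.png

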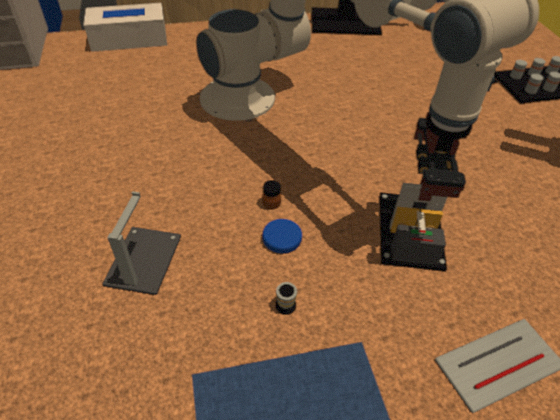

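View pics/top17.png

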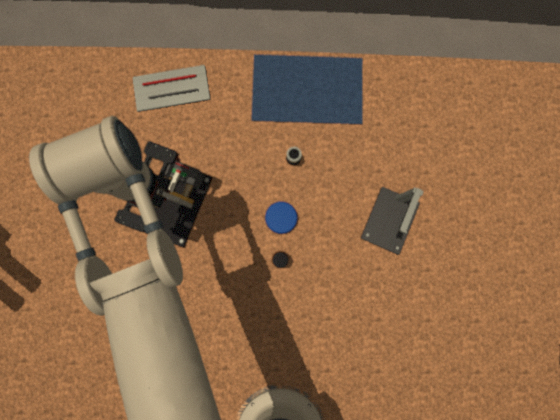

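Emit:
{"fn": "arm_command", "kwargs": {
  "commands": [
    [[0,0,0],[0,0,0],0.5],
    [[0,0,0],[0,0,0],0.5],
    [[0,0,0],[0,0,0],0.5],
    [[0,0,0],[0,0,0],0.5],
    [[0,0,0],[0,0,0],0.5],
    [[0,0,0],[0,0,0],0.5],
    [[0,0,0],[0,0,0],0.5],
    [[0,0,0],[0,0,0],0.5]
  ]
}}

```text
clock: 19.15
ee_pos: [575.4, 286.2, 89.6]
ee_rot: [2.56, 1.818, 0.0]
force: [-9.3, 4.5, 4.1]
finger_gap: 9.9
```

Emit:
{"fn": "arm_command", "kwargs": {
  "commands": [
    [[0,0,0],[0,0,0],0.5],
    [[0,0,0],[0,0,0],0.5],
    [[0,0,0],[0,0,0],0.5],
    [[0,0,0],[0,0,0],0.5],
    [[0,0,0],[0,0,0],0.5],
    [[0,0,0],[0,0,0],0.5],
    [[0,0,0],[0,0,0],0.5],
    [[0,0,0],[0,0,0],0.5]
  ]
}}

```text
clock: 19.82
ee_pos: [575.4, 286.2, 89.6]
ee_rot: [2.56, 1.818, 0.0]
force: [-10.6, 3.6, 3.6]
finger_gap: 9.6
```

Emit:
{"fn": "arm_command", "kwargs": {
  "commands": [
    [[0,0,0],[0,0,0],0.5],
    [[0,0,0],[0,0,0],0.5],
    [[0,0,0],[0,0,0],0.5],
    [[0,0,0],[0,0,0],0.5],
    [[0,0,0],[0,0,0],0.5],
    [[0,0,0],[0,0,0],0.5],
    [[0,0,0],[0,0,0],0.5],
    [[0,0,0],[0,0,0],0.5]
  ]
}}

```text
clock: 20.48
ee_pos: [575.4, 286.2, 89.6]
ee_rot: [2.56, 1.818, 0.0]
force: [-10.0, 3.3, 4.5]
finger_gap: 9.7
```

Emit:
{"fn": "arm_command", "kwargs": {
  "commands": [
    [[0,0,0],[0,0,0],0.5],
    [[0,0,0],[0,0,0],0.5],
    [[0,0,0],[0,0,0],0.5],
    [[0,0,0],[0,0,0],0.5],
    [[0,0,0],[0,0,0],0.5],
    [[0,0,0],[0,0,0],0.5],
    [[0,0,0],[0,0,0],0.5],
    [[0,0,0],[0,0,0],0.5]
  ]
}}

```text
clock: 21.15
ee_pos: [575.4, 286.2, 89.6]
ee_rot: [2.56, 1.818, 0.0]
force: [-9.8, 4.3, 3.7]
finger_gap: 9.8
```

```bash
python3 st.py 18; python3 fd.py 18|head -1; python3 -c "
from cell import *
print(close_job())"
```

```text
21.15 [575.40368637 286.17053825  89.63384474] [-9.82777903  4.31322758  3.65578038] 9.829502657110744
along -11.06280945847579 lat -0.7043676312618269 torq about b 2.541383388727068
toolz along a 0.0016094701118809106 along b -0.0009196518893670897 yaw -0.3357228578398088
local 16.900581523939227 1.347045341534212
[4.51 4.08 4.08 4.48 4.5  4.94 4.96 4.99 4.55 4.52 4.51 4.04 6.59] k 0.3543419800020742 disp mm 12.720846686939932
the job is handed in; nothing more can be done
None
```

The plate is off its hook, standing on the jig bed against the yellow fence, and pushing the fence back. I held it still for about 3.5 s and handed the job in at about 21 s, with the gripper still gripping and pushing.

**Last checks**
- **Push:** the images put the fence 12.7 mm back, about 7.6 N from the spring. It is well short of the 34 mm end stop.
- **Steadiness:** the arm's position did not change by more than 0.1 mm during the hold, and the finger gap stayed at about 9.8 mm on the plate.
- **Fit:** the plate looks centred on the fence to about 1 mm, and the gripper's tilt is about 0.002 rad. The plate presses lightly on the bed.
- **Other objects:** the lens, jar and carrier were still in their original places in pictures taken during the hold.

**What disagreed**
- **Wrist force:** it read about 11 N along the push rather than 7.6 N. I put the difference down to friction between the plate and the bed, but did not confirm that.
- **Pointer:** one camera shows the red tip near the middle of the green band, the other near its far edge. Both still place it in the band.
- **Finger tips:** they appeared about 24 mm higher than the reported tool point. I set the grip height from the pictures and force readings, and no contact with the hook was felt on the way down.

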